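Turn the compressor over by hand and park it just past compression

TASK

The shop's air compressor stalls when it has to start against compression, so park it for an easy start. First push the toggle of its pressure switch right over to OFF (away from you) without forcing it; then turn the pump's flywheel slowly by hand in its running direction (top of the rim away from you) until you feel compression build up, ease it over the top and stop just past it, at most a twelfth of a turn after the resistance lets go, and take your hand away. Do not wind the wheel round the wrong way or let it spin, and leave the oil bottle, spanner and sanding block alone.

Things in the scene. Friction and masses are not known exactly. Their poses are not given: they have to be found in the camera images.
- axle (a point): Fixed point: centre of the pump's grey cast flywheel, on its shaft axis, 150 mm above the bench. Its y runs along the shaft from wheel to pump, x level in the wheel's plane, away from the robot, z up. Wheel: 230 mm across, rim 24 mm wide (12 each side of here), 20 deep (inner radius 95); five spokes 26 wide, 11 thick. It starts 0.3 to 1.75 rad short of compression; no mark shows the angle.
- rim_top (a point): Fixed point: the top of the flywheel's rim, 115 mm above the axle point; same axes. Running direction: the top of the rim moves along +x, away from the robot. The rim can be pinched across its width from above anywhere along its top. To the +y side of it stand the shaft nose (from 64 mm, radius 34) and the finned cylinder (from 120 mm, 300 mm tall). The motor stands beyond; its belt is off.
- pump: The compressor set bolted to the bench; origin under the middle of the flywheel, axes as the axle point. How the wheel feels at the rim: about 3 N of drag when free; then over some 0.85 rad compression builds to 10 to 20 N and fades to nothing at the top; past it the wheel nudges on a little and is free again. Let go on the way up, it rolls back to where compression began; elsewhere it stays.
- switch (a joint): Angle of the pressure switch toggle, rad: 0 = AUTO, leaning 0.5 rad towards the robot (-x of the pump); 1.0 = OFF, leaning 0.5 rad away, at its end stop. It turns about the pump's y axis, is stiff (about 4 to 5 N at its tip) and stays where it is left. Over 60 N on it would break it.
- toggle_tip (a point): Middle of the toggle's black cross-bar (14 mm thick, 26 mm wide along the pump's y) at its free end, 50 mm from its pivot; about 163 mm above the bench. The toggle stands on the grey pressure switch box (78 x 62 mm, top 107 mm above the bench), which stands on a pipe 10 mm to -x and 175 mm to -y of the flywheel's centre, on the side away from the pump.
- oil_bottle: Bystander: grey plastic oil bottle, 60 mm across, 170 mm tall, standing on the bench beside the pressure switch; origin at the middle of its base.
- spanner: Bystander: steel spanner, 200 mm long, 8 mm thick, lying on the bench in front of the pump's crankcase; origin under its middle.
- sanding_block: Bystander: wooden sanding block with a cork sole, 110 x 62 x 30 mm, lying on the bench beyond the flywheel; origin under its middle.

How it is judged:
On the way, in this order (a step that is already met when the one before it is completed fails the run):
1. the pressure switch toggle is right over at OFF (value of joint switch above 0.9 rad), for 0.2 s.
2. the flywheel is being pushed up the compression stroke by hand (value of joint flywheel above -0.5 rad and contact force between any of the fingers, the arm and flywheel above 1 N).
At the end, for the whole second after the job is handed in: The flywheel rests 1 to 29 degrees (0.02 to 0.5 rad) past the top of its first compression stroke, in the running direction, at rest (under 0.05 rad/s), and the pressure switch toggle is over at OFF (above 0.9 rad) (value of joint flywheel between 0.02 and 0.5 rad and velocity of joint flywheel between -0.05 and 0.05 rad/s and value of joint switch above 0.9 rad); the robot touches nothing.
It fails at once if the flywheel is handled (over 1 N) before the toggle is half over (value of joint switch below 0.5 rad and contact force between the fingers and flywheel above 1 N).
It fails at once if the flywheel is wound round the wrong way, well behind any place where it can start (value of joint flywheel below -3.1 rad).
It fails at once if the flywheel spins faster than 4 rad/s (velocity of joint flywheel above 4 rad/s or velocity of joint flywheel below -4 rad/s).
It fails at once if the toggle is forced with more than 60 N (contact force between any of the fingers, the arm and switch above 60 N).
It fails at once if the oil bottle, spanner or sanding block is moved by more than 25 mm, or the bottle tipped (distance of any of oil_bottle, spanner, sanding_block from where it was at the start of the episode above 0.025 m or angle between oil_bottle's own z axis and vertical above 0.3 rad).
It also fails if it takes over 72 s, if anything falls off the work surface, if the arm or the gripper's body presses on something with over 40 N, if the wrist force passes 120 N, or if a joint passes its speed limit or range.

ROBOT

A 7-joint arm with a two-finger parallel gripper is mounted at the origin on the work surface. World frame = base frame: x ahead of the robot, y to its left, z up, the work surface at z = 0. Lengths are in m, angles in rad, forces in N, time in s.
With the tool pointing down it reaches from about 0.425 to 0.875 m from the base axis. Payload 4.7 kg.
Tool frame: the origin (TCP) lies at the very end of the fingers, on their centre line; the grasp point (between the pads) lies 19 mm behind it; x points along the fingers, z is the direction in which the jaws open and shut, and the axes are right-handed (so a half turn about x gives the same grasp; the last joint's range is limited). The gripper opens to 87 mm and grips with 3 to 60 N. Pads are 19 mm wide; open, the fingers measure 117 mm over their backs; the gripper's body (75 mm by 190 mm) begins 51 mm behind the grasp point.
Start: joints at [-1.27, 0.321, -0.07, 1.45, 0.023, 1.371, -0.057], TCP at [0.184, 0.623, 0.223] pointing down, gripper open.
Joint ranges: [-2.86, 2.86], [-0.3, 2.09], [-1.38, 1.24], [0.06, 2.45], [-1.56, 4.7], [0.09, 2.05], [-2.69, 2.69]. Speed limits (rad/s): [2.57, 2.57, 3.14, 3.14, 3.14, 3.14, 3.14].

INTERFACE

Orientations are given as a rotation vector (axis times angle).
In Python, from bench import * gives the robot as it stands.
- The arm moves only by the shell command python3 -m handwheel 'ROWS' [OPENING] [FORCE]. ROWS is JSON, a list of rows, each an object with "xyz": the shift along the world's x, y, z in cm, a list of three; "angular": the turn, a rotation vector about the world's x, y, z in degrees, a list of three. A call has 1 to 5 rows; each row shifts and turns the pose as measured when the row begins; what a row does not reach is not made up. A row lasts 1/12 s, in which the tool goes at most 41.7 mm and 7.16 degrees, less where a joint would pass 70% of its speed; a pose out of reach is approached as far as the arm can. A call with a gripper value outside its range is refused whole. OPENING is the finger opening in cm, from 0 to 8.7, set as the call begins (- or left out, the last holds). The fingers move at their own pace and stop on an object; FORCE is the grip in N (left out, the last holds). Time passes only in rows, so rows that do not move let the fingers close. It gives the time, the measured TCP pose, the force and the opening at its end, in the units of the state.
- get_state(): the state, without advancing time (a new reading comes with each control period).
- get_image(name): name is "scene" or "top"; returns a dict with "pixels" (384x512x3 uint8, blue, green, red), "K" (3x3 intrinsics, pixels), "cam_to_world" (4x4, takes a point from camera to world coordinates). Camera axes: x right, y down, z forward; pixel columns grow to the right and rows downward; lengths in m; the calibration is good to about 2 mm. A picture is of the moment at which its call begins. There is no depth.
- close_job(): hands the job in, once; it reports no verdict.
The state is a dict: "time": time; "joint_positions": joint angles; "qd": joint speeds; "joint_torque": joint torques, N m; "position": TCP position; "tool_rot": TCP orientation; "ft_force": force on the tool from outside, world axes, zero at the start; "torque": the same for the moment, N m; "grip_width": opening from 0.0 (shut) to 1.0 (fully open).
Only numpy, scipy, OpenCV 4.12 (cv2) and the standard library are available. Lean on these libraries where they do the work, as an engineer would, in place of code of your own. Each camera call takes 0.05 s, during which the arm holds its last target.

## Working session

There is one attempt and no reset: what is moved stays moved. The work goes in short steps, Python scripts to look and compute and a shell command to move; the robot and the scene stay as the last step left them, time stands still between calls to the robot, and variables do not carry over. Pictures are saved under pics/ and viewed, and the job is handed in when it is done.

```bash
ls; mkdir -p pics
python3 - <<'E'
from bench import *
import cv2,numpy as np
s=get_state();print(s)
for n in("scene","top"):
    d=get_image(n);cv2.imwrite(f"pics/{n}0.png",d["pixels"]);print(d["K"],d["cam_to_world"])
E
```

```text
pics
{'time': 0.0, 'joint_positions': array([-1.26990443,  0.32184202, -0.07011368,  1.45167337,  0.02262497,
        1.37077544, -0.05690497]), 'qd': array([-0.00054233,  0.00091071,  0.00097194, -0.00112855,  0.00068993,
       -0.00081308, -0.0022324 ]), 'joint_torque': array([ 2.12159898e-04, -4.91293752e+01, -4.03812155e-01, -3.12521875e+01,
       -6.38491334e-02,  4.38717962e-02,  1.94407862e-04]), 'position': array([0.1837541 , 0.62291585, 0.2214502 ]), 'tool_rot': array([-0.99666328,  1.33280596,  0.99461503]), 'ft_force': array([0.13187129, 0.71449679, 0.81954449]), 'torque': array([0.01753521, 0.00952442, 0.03124778]), 'grip_width': 0.999923948352077}
[[414.11074759   0.         261.04405022]
 [  0.         414.11074759 190.39319814]
 [  0.           0.           1.        ]] [[ 0.78099318  0.52460128 -0.33888515  0.92048451]
 [ 0.62453481 -0.65389877  0.42705114 -0.46359541]
 [ 0.00243499 -0.5451696  -0.83832224  1.05695138]
 [ 0.          0.          0.          1.        ]]
[[417.32599559   0.         260.49037968]
 [  0.         417.32599559 186.4671626 ]
 [  0.           0.           1.        ]] [[-2.29955779e-02 -9.96810842e-01  7.64156366e-02  4.58851423e-01]
 [-9.99735042e-01  2.28499653e-02 -2.77942917e-03 -1.66997727e-02]
 [ 1.02447048e-03 -7.64593043e-02 -9.97072177e-01  1.35435695e+00]
 [ 0.00000000e+00  0.00000000e+00  0.00000000e+00  1.00000000e+00]]
```

View pics/scene0.png

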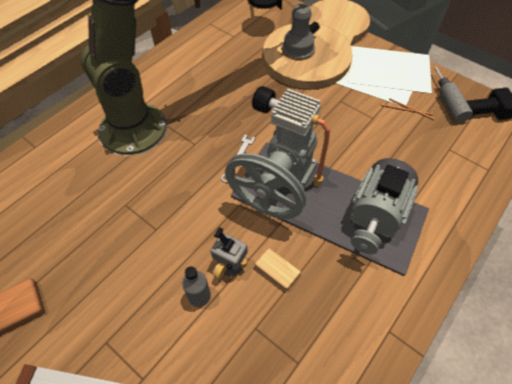

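View pics/top0.png

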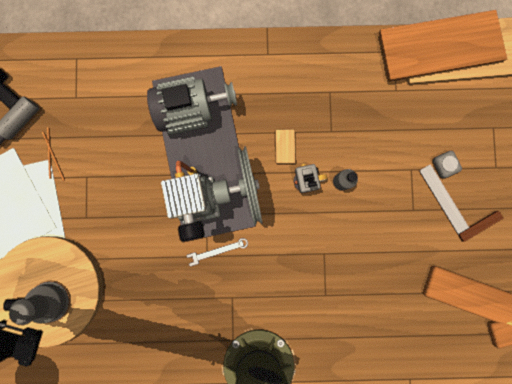

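The scene shows the pump with its flywheel near (265,185), the switch near (228,250) and the bottle near (195,288). In the top view the flywheel is seen edge-on near (250,187) and the toggle near (312,180). I'll enlarge both.

Run:
```python
import cv2
a=cv2.imread("pics/scene0.png");b=cv2.imread("pics/top0.png")
cv2.imwrite("pics/s1.png",cv2.resize(a[135:315,170:330],None,fx=3.3,fy=3.3,interpolation=cv2.INTER_CUBIC))
cv2.imwrite("pics/t1.png",cv2.resize(b[120:260,170:370],None,fx=4,fy=4,interpolation=cv2.INTER_CUBIC))
```

```text
(no output)
```

View pics/s1.png

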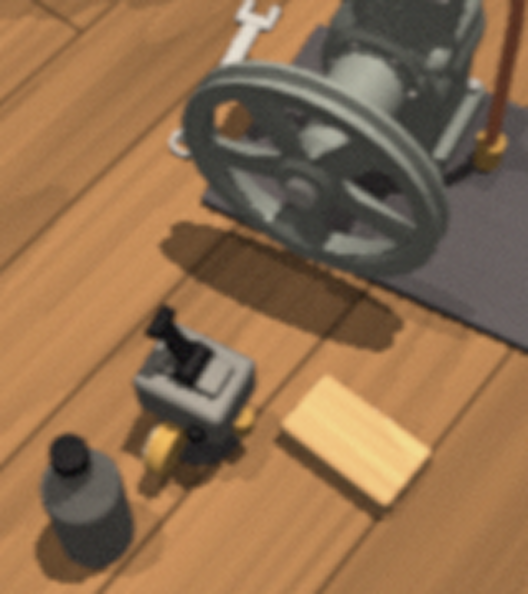

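View pics/t1.png

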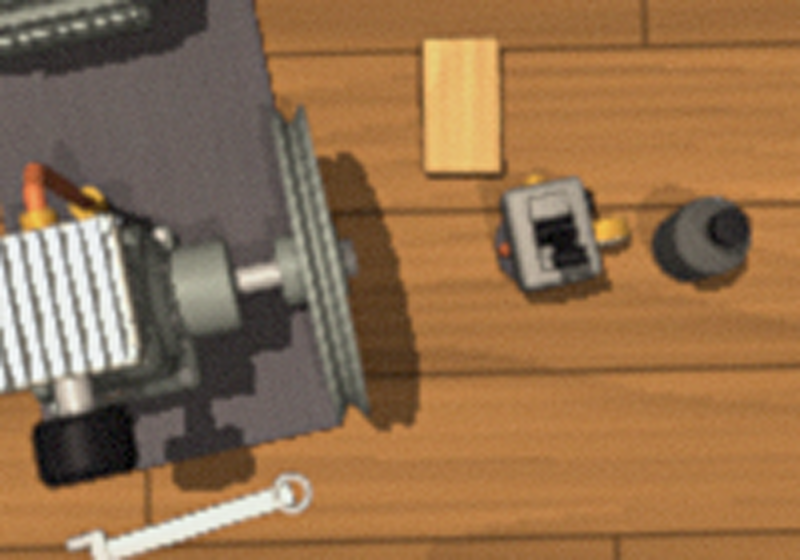

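```bash
cat > h.py <<'E'
from bench import *
import numpy as np,cv2
C={n:None for n in("scene","top")}
def cam(n):
    if C[n] is None:
        d=get_image(n);C[n]=(np.array(d["K"]),np.array(d["cam_to_world"]))
    return C[n]
def ray(n,p):
    K,T=cam(n);v=T[:3,:3]@np.linalg.solve(K,[p[0],p[1],1]);return T[:3,3],v
def atz(n,p,z):
    o,v=ray(n,p);return o+v*(z-o[2])/v[2]
def tri(a,b):
    o1,v1=ray("scene",a);o2,v2=ray("top",b)
    s=np.linalg.lstsq(np.c_[v1,-v2],o2-o1,rcond=None)[0]
    p,q=o1+s[0]*v1,o2+s[1]*v2;return (p+q)/2,np.linalg.norm(p-q)
def proj(n,P):
    K,T=cam(n);c=T[:3,:3].T@(np.asarray(P)-T[:3,3]);u=K@c;return u[:2]/u[2]
E
python3 - <<'E'
from h import *
t=lambda x,y:(170+x/4,120+y/4)
s=lambda x,y:(170+x/3.3,135+y/3.3)
f=atz("top",t(288,110),.15);n=atz("top",t(355,411),.15)
print(f,n,np.linalg.norm(f-n),(f+n)/2)
d=(f-n)[:2];yaw=np.arctan2(d[1],d[0]);print("yaw",yaw)
R=np.array([[np.cos(yaw),-np.sin(yaw)],[np.sin(yaw),np.cos(yaw)]])
c=((f+n)/2)[:2]
print("tip pred",c+R@[-.01-.024,-.175])
print("tip tri",tri(s(163,322),t(572,257)), "topz",atz("top",t(572,257),.163),"scenez",atz("scene",s(163,322),.163))
for p in[(513,190),(583,178),(603,270),(530,288)]:print("box",atz("top",t(*p),.107))
for n_ in("top","scene"):
    for P in([*c,.15],[*c,.265],[*(c+R@[-.034,-.175]),.163],[*(c+R@[-.01,-.175]),.107]):
        print(n_,proj(n_,P))
    for nm,P in():pass
E
```

```text
[0.66628535 0.03121042 0.15      ] [ 0.44666964 -0.01264849  0.15      ] 0.22395237158507272 [0.55647749 0.00928096 0.15      ]
yaw 0.1971143033965651
tip pred [ 0.55740793 -0.16898887]
tip tri (array([ 0.55494481, -0.1683561 ,  0.16397027]), np.float64(0.005672145061073714)) topz [ 0.55307819 -0.17055003  0.163     ] scenez [ 0.55654709 -0.16601572  0.163     ]
box [ 0.60906005 -0.13506178  0.107     ]
box [ 0.61694029 -0.18800444  0.107     ]
box [ 0.54720503 -0.20069115  0.107     ]
box [ 0.53495059 -0.14557924  0.107     ]
top [250.31725841 184.86559376]
top [249.29552991 181.34212037]
top [312.40623752 182.75685309]
top [308.25587467 176.57782986]
scene [264.41316387 188.20766788]
scene [264.85873931 161.74899494]
scene [218.83742213 233.63555579]
scene [228.94120843 247.79072145]
```

```bash
cat >> h.py <<'E'
from scipy.spatial.transform import Rotation as Ro
YAW=0.19
Rp=np.array([[np.cos(YAW),-np.sin(YAW),0],[np.sin(YAW),np.cos(YAW),0],[0,0,1]])
AX=np.array([.555,.0085,.15])
def rep():
    s=get_state();R=Ro.from_rotvec(s["tool_rot"]).as_matrix()
    zs=Rp[:,1]*(1 if R[:,2]@Rp[:,1]>0 else -1)
    G=np.c_[[0,0,-1],np.cross(zs,[0,0,-1]),zs]
    print("t",round(s["time"],2),"pos",s["position"].round(4),"pumpframe(mm)",(1000*Rp.T@(s["position"]-AX)).round(1),"F",s["ft_force"].round(1),"g",round(float(s["grip_width"]),3))
    print(" toolx",R[:,0].round(3),"toolz",R[:,2].round(3),"rot needed deg",np.rad2deg(Ro.from_matrix(G@R.T).as_rotvec()).round(1),"q",np.round(s["joint_positions"],2))
E
python3 - <<'E'
from h import *
rep()
T=AX+Rp@[-.034,-.175,.013];print(T,Rp@[1,0,0])
E
```

```text
t 0.2 pos [0.1838 0.6231 0.2219] pumpframe(mm) [-248.4  673.6   71.9] F [ 0.6 -0.8 -0.2] g 1.0
 toolx [-0.    -0.001 -1.   ] toolz [ 0.283  0.959 -0.001] rot needed deg [ 0.1  0.  27.3] q [-1.27  0.32 -0.07  1.45  0.02  1.37 -0.06]
[ 0.55466216 -0.16977194  0.163     ] [0.98200424 0.18885889 0.        ]
```

```bash
python3 -m handwheel '[{"xyz":[0,0,4],"angular":[0,0,5.5]},{"xyz":[0,0,4],"angular":[0,0,5.5]},{"xyz":[0,0,4],"angular":[0,0,5.5]},{"xyz":[0,0,4],"angular":[0,0,5.5]},{"xyz":[0,0,4],"angular":[0,0,5]}]' 0 20
python3 -c "from h import *;rep()"
```

```text
time: 0.62
position: [0.1821, 0.6148, 0.4134]
tool_rot: [-1.38, 1.129, 1.345]
ft_force: [-0.8, 1.6, 0.6]
grip_width: 0.709
t 0.62 pos [0.1821 0.6148 0.4134] pumpframe(mm) [-251.7  665.9  263.4] F [-0.8  1.6  0.6] g 0.709
 toolx [ 0.002 -0.03  -1.   ] toolz [-0.203  0.979 -0.03 ] rot needed deg [ 1.7  0.1 -0.8] q [-1.24  0.32 -0.12  1.08  0.05  1.77  0.42]
```

```bash
python3 -m handwheel '[{"xyz":[1.4,-3.7,0.3],"angular":[1,0,0]},{"xyz":[1.4,-3.7,0],"angular":[0.7,0,0]},{"xyz":[1.4,-3.7,0],"angular":[0,0,-0.8]},{"xyz":[1.4,-3.7,0],"angular":[0,0,0]},{"xyz":[1.4,-3.7,0],"angular":[0,0,0]}]'
python3 -m handwheel '[{"xyz":[1.4,-3.7,0],"angular":[0,0,0]},{"xyz":[1.4,-3.7,0],"angular":[0,0,0]},{"xyz":[1.4,-3.7,0],"angular":[0,0,0]},{"xyz":[1.4,-3.7,0],"angular":[0,0,0]},{"xyz":[1.4,-3.7,0],"angular":[0,0,0]}]'
python3 -c "from h import *;rep()"
```

```text
time: 1.03
position: [0.2496, 0.4396, 0.425]
tool_rot: [-1.346, 1.082, 1.369]
ft_force: [1.2, 0.5, 1.2]
grip_width: 0.323
time: 1.45
position: [0.321, 0.2441, 0.4247]
tool_rot: [-1.345, 1.08, 1.37]
ft_force: [1.4, 0.0, 0.3]
grip_width: 0.019
t 1.45 pos [0.321  0.2441 0.4247] pumpframe(mm) [-185.2  275.6  274.7] F [1.4 0.  0.3] g 0.019
 toolx [ 0.003  0.025 -1.   ] toolz [-0.209  0.978  0.024] rot needed deg [-1.5  0.2 -1.2] q [-0.9  -0.25  0.16  1.64  0.02  1.73  1.03]
```

```bash
python3 -m handwheel '[{"xyz":[2.5,-3,0],"angular":[-1,0,-1]},{"xyz":[2.5,-3,0],"angular":[0,0,0]},{"xyz":[2,-3.5,0],"angular":[0,0,0]},{"xyz":[2,-3.5,0],"angular":[0,0,0]},{"xyz":[2,-3.5,0],"angular":[0,0,0]}]'
python3 -m handwheel '[{"xyz":[1.5,-3.7,0],"angular":[0,0,0]},{"xyz":[1.2,-3.7,0],"angular":[0,0,0]},{"xyz":[1,-3.7,0],"angular":[0,0,0]},{"xyz":[1,-3.7,0],"angular":[0,0,0]},{"xyz":[0.5,-3.7,0],"angular":[0,0,0]}]'
python3 -c "from h import *;rep()"
```

```text
time: 1.87
position: [0.4319, 0.0695, 0.426]
tool_rot: [-1.345, 1.098, 1.35]
ft_force: [2.2, 0.2, 0.1]
grip_width: 0.004
time: 2.28
position: [0.4857, -0.125, 0.4257]
tool_rot: [-1.347, 1.095, 1.349]
ft_force: [1.2, -0.5, -0.8]
grip_width: 0.003
t 2.28 pos [ 0.4857 -0.125   0.4257] pumpframe(mm) [ -93.2 -118.   275.7] F [ 1.2 -0.5 -0.8] g 0.003
 toolx [ 0.008  0.013 -1.   ] toolz [-0.194  0.981  0.011] rot needed deg [-0.7  0.5 -0.3] q [-0.61 -0.06  0.78  1.46  0.03  1.72  1.94]
```

```bash
python3 -m handwheel '[{"xyz":[0.1,-3,-2.5],"angular":[-0.7,0.5,0]},{"xyz":[0.1,-2.5,-3],"angular":[0,0,0]},{"xyz":[0,0,-4],"angular":[0,0,0]},{"xyz":[0,0,-4],"angular":[0,0,0]},{"xyz":[0,0,-4],"angular":[0,0,0]}]'
python3 -m handwheel '[{"xyz":[0,0,-3.5],"angular":[0,0,0]},{"xyz":[0,0,-3],"angular":[0,0,0]},{"xyz":[0,0,-2],"angular":[0,0,0]},{"xyz":[0,0,0],"angular":[0,0,0]}]'
python3 - <<'E'
from h import *
rep()
for n in("scene","top"):
    d=get_image(n)["pixels"]
    cr=d[150:310,170:330] if n=="scene" else d[120:260,230:390]
    cv2.imwrite(f"pics/{n}2.png",cv2.resize(cr,None,fx=3.6,fy=3.6,interpolation=cv2.INTER_CUBIC))
E
```

```text
time: 2.7
position: [0.4892, -0.1986, 0.2541]
tool_rot: [-1.353, 1.115, 1.317]
ft_force: [0.4, 0.2, -0.5]
grip_width: 0.007
time: 3.03
position: [0.4818, -0.1975, 0.1569]
tool_rot: [-1.341, 1.121, 1.326]
ft_force: [-1.0, 0.9, -0.2]
grip_width: 0.007
t 3.03 pos [ 0.4818 -0.1975  0.1569] pumpframe(mm) [-110.7 -188.5    6.9] F [-1.   0.9 -0.2] g 0.007
 toolx [ 0.008 -0.004 -1.   ] toolz [-0.17   0.985 -0.006] rot needed deg [0.2 0.5 1.1] q [-0.5   0.1   0.89  1.89 -0.08  1.18  2.16]
```

View pics/scene2.png

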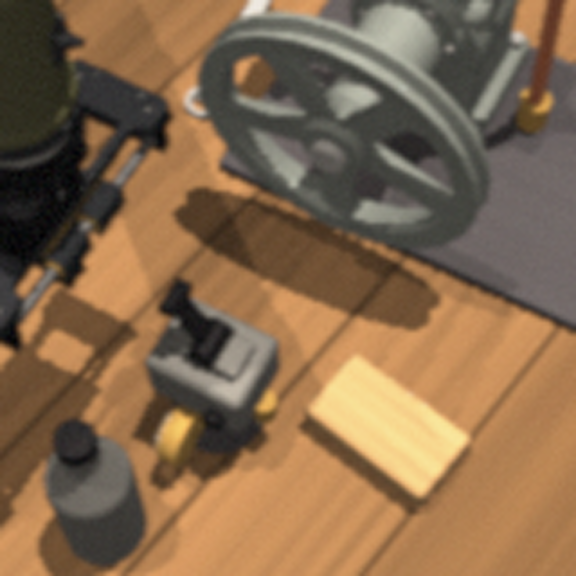

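View pics/top2.png

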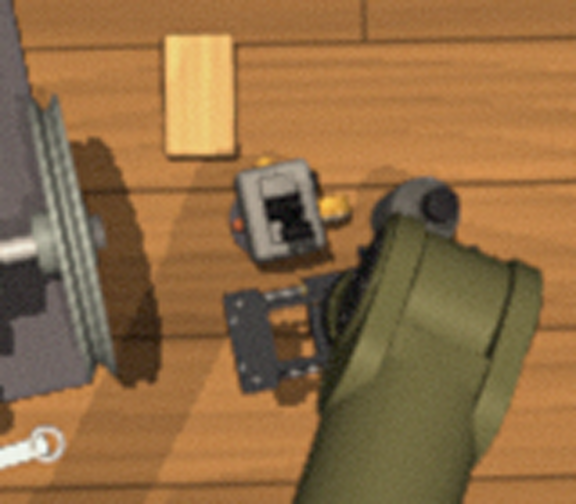

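The fingers are shut 7-8 cm short of the toggle bar, which sits at (180,298) in the scene crop. The gripper body clears the bottle. Next I approach the bar.

```bash
python3 -m handwheel '[{"xyz":[1.6,0.8,-0.3],"angular":[0.2,0.5,1.1]},{"xyz":[1.5,0.7,-0.3],"angular":[0,0,0]},{"xyz":[1.4,0.7,-0.2],"angular":[0,0,0]},{"xyz":[0,0,0],"angular":[0,0,0]}]'
python3 -c "from h import *;rep()"
```

```text
time: 3.47
position: [0.5364, -0.1769, 0.1616]
tool_rot: [-1.36, 1.101, 1.333]
ft_force: [-0.4, 1.3, -0.1]
grip_width: 0.005
t 3.47 pos [ 0.5364 -0.1769  0.1616] pumpframe(mm) [ -53.3 -178.5   11.6] F [-0.4  1.3 -0.1] g 0.005
 toolx [ 0.019 -0.001 -1.   ] toolz [-0.19   0.982 -0.005] rot needed deg [ 0.1  1.1 -0.1] q [-0.49  0.21  0.87  1.79 -0.18  1.2   2.19]
```

```bash
python3 -m handwheel '[{"xyz":[-0.7,-0.1,-1],"angular":[0,1.1,0]},{"xyz":[0,0,-0.5],"angular":[0,0,0]},{"xyz":[0,0,0],"angular":[0,0,0]}]'
python3 -c "from h import *;rep()"
```

```text
time: 3.72
position: [0.5308, -0.1793, 0.1499]
tool_rot: [-1.354, 1.112, 1.346]
ft_force: [-0.2, 0.6, -0.2]
grip_width: 0.005
t 3.72 pos [ 0.5308 -0.1793  0.1499] pumpframe(mm) [-5.920e+01 -1.798e+02 -1.000e-01] F [-0.2  0.6 -0.2] g 0.005
 toolx [ 0.004 -0.003 -1.   ] toolz [-0.192  0.981 -0.004] rot needed deg [ 0.2  0.2 -0.2] q [-0.48  0.23  0.87  1.8  -0.19  1.19  2.2 ]
```

```bash
for i in 1 2; do :; done; python3 -m handwheel '[{"xyz":[0.8,0.3,-0.1],"angular":[0,0,0]},{"xyz":[0.8,0.2,-0.1],"angular":[0,0,0]}]'
python3 -m handwheel '[{"xyz":[0.8,0.2,-0.1],"angular":[0,0,0]},{"xyz":[0.8,0.2,-0.1],"angular":[0,0,0]}]'
python3 -c "from h import *;rep()"
```

```text
time: 3.88
position: [0.543, -0.1764, 0.1485]
tool_rot: [-1.347, 1.116, 1.348]
ft_force: [-11.0, -0.4, 8.8]
grip_width: -0.0
time: 4.05
position: [0.5542, -0.1752, 0.1473]
tool_rot: [-1.339, 1.125, 1.353]
ft_force: [-6.8, -1.9, 5.8]
grip_width: 0.005
t 4.05 pos [ 0.5542 -0.1752  0.1473] pumpframe(mm) [ -35.5 -180.2   -2.7] F [-6.8 -1.9  5.8] g 0.005
 toolx [-0.012 -0.001 -1.   ] toolz [-0.184  0.983  0.001] rot needed deg [ 0.1 -0.7  0.3] q [-0.46  0.3   0.85  1.74 -0.24  1.22  2.21]
```

```bash
python3 -m handwheel '[{"xyz":[0.8,0.3,0],"angular":[0,-0.5,0]},{"xyz":[0.8,0.3,0],"angular":[0,0,0]}]'
python3 -m handwheel '[{"xyz":[0.7,0.2,0],"angular":[0,0,0]}]'
python3 -c "from h import *;rep()"
```

```text
time: 4.22
position: [0.5671, -0.1724, 0.1478]
tool_rot: [-1.337, 1.127, 1.349]
ft_force: [-4.6, -1.3, 4.2]
grip_width: 0.005
time: 4.3
position: [0.5721, -0.1715, 0.1476]
tool_rot: [-1.334, 1.131, 1.352]
ft_force: [-8.4, -1.2, 3.6]
grip_width: 0.01
t 4.3 pos [ 0.5721 -0.1715  0.1476] pumpframe(mm) [ -17.2 -180.    -2.4] F [-8.4 -1.2  3.6] g 0.01
 toolx [-0.015 -0.002 -1.   ] toolz [-0.179  0.984  0.   ] rot needed deg [ 0.1 -0.9  0.6] q [-0.44  0.35  0.84  1.7  -0.26  1.23  2.21]
```

```bash
python3 -m handwheel '[{"xyz":[0.7,0.2,0],"angular":[0,-0.5,0]}]'
python3 -m handwheel '[{"xyz":[0.7,0.2,0],"angular":[0,0,0]}]'
python3 -c "from h import *;rep()"
```

```text
time: 4.38
position: [0.5765, -0.1706, 0.1471]
tool_rot: [-1.334, 1.131, 1.349]
ft_force: [-8.2, -1.4, 1.7]
grip_width: 0.007
time: 4.47
position: [0.5801, -0.1699, 0.1462]
tool_rot: [-1.328, 1.137, 1.354]
ft_force: [-8.9, -1.6, 0.6]
grip_width: 0.009
t 4.47 pos [ 0.5801 -0.1699  0.1462] pumpframe(mm) [  -9.1 -179.9   -3.8] F [-8.9 -1.6  0.6] g 0.009
 toolx [-0.021 -0.003 -1.   ] toolz [-0.175  0.985  0.001] rot needed deg [ 0.2 -1.2  0.8] q [-0.43  0.37  0.83  1.67 -0.28  1.24  2.21]
```

```bash
python3 -m handwheel '[{"xyz":[0.8,0.2,0.1],"angular":[0,-1,0]}]'
python3 -m handwheel '[{"xyz":[0.8,0.2,0.1],"angular":[0,-1,0]}]'
python3 -m handwheel '[{"xyz":[0.8,0.2,0.1],"angular":[0,-1,0]}]'
python3 -c "from h import *;rep()"
```

```text
time: 4.55
position: [0.5809, -0.1699, 0.1457]
tool_rot: [-1.327, 1.138, 1.352]
ft_force: [-25.4, -0.8, 11.2]
grip_width: 0.005
time: 4.63
position: [0.5808, -0.1699, 0.1455]
tool_rot: [-1.324, 1.139, 1.351]
ft_force: [-21.6, 0.7, 14.7]
grip_width: 0.001
time: 4.72
position: [0.5807, -0.1699, 0.1455]
tool_rot: [-1.32, 1.14, 1.35]
ft_force: [-20.6, 0.0, 11.4]
grip_width: 0.003
t 4.72 pos [ 0.5807 -0.1699  0.1455] pumpframe(mm) [  -8.5 -180.    -4.5] F [-20.6   0.   11.4] g 0.003
 toolx [-0.022  0.    -1.   ] toolz [-0.167  0.986  0.004] rot needed deg [ 0.  -1.3  1.3] q [-0.43  0.37  0.83  1.67 -0.28  1.24  2.2 ]
```

```bash
python3 -m handwheel '[{"xyz":[-2,-0.4,0],"angular":[0,0,0]},{"xyz":[-4,-0.8,0],"angular":[0,0,0]},{"xyz":[-3,-0.5,0],"angular":[0,0,0]}]'
python3 - <<'E'
from h import *
rep()
for n in("scene","top"):
    d=get_image(n)["pixels"]
    cr=d[190:290,170:270] if n=="scene" else d[140:240,260:360]
    cv2.imwrite(f"pics/{n}3.png",cv2.resize(cr,None,fx=5,fy=5,interpolation=cv2.INTER_CUBIC))
E
```

```text
time: 4.97
position: [0.4915, -0.1862, 0.1445]
tool_rot: [-1.324, 1.143, 1.354]
ft_force: [-0.1, -0.9, 1.2]
grip_width: 0.006
t 4.97 pos [ 0.4915 -0.1862  0.1445] pumpframe(mm) [ -99.1 -179.2   -5.5] F [-0.1 -0.9  1.2] g 0.006
 toolx [-0.026 -0.004 -1.   ] toolz [-0.171  0.985  0.001] rot needed deg [ 0.2 -1.5  1. ] q [-0.51  0.17  0.89  1.87 -0.13  1.19  2.17]
```

View pics/scene3.png

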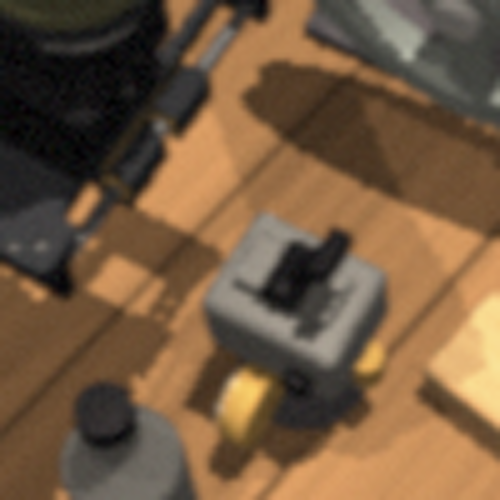

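View pics/top3.png

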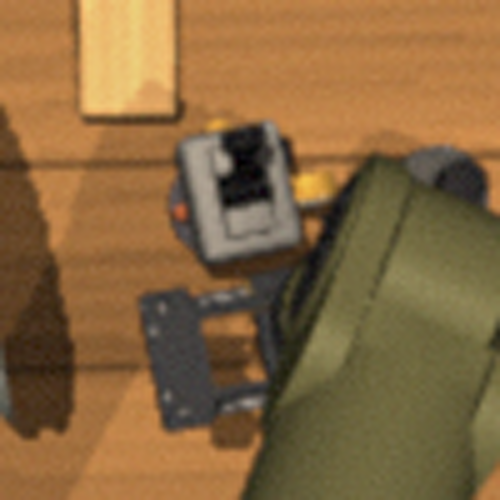

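The toggle now leans away: its tip is at scene crop (338,242) and top crop (248,132). I'll check the angle by triangulation.

Run:
```python
from h import *
P,e=tri((237.6,238.4),(309.6,166.4));print(P,e,Rp.T@(P-AX))
for ph in(-.5,.3,.4,.5):
    Q=AX+Rp@[-.01+.05*np.sin(ph),-.175,-.031+.05*np.cos(ph)]
    print(ph,proj("scene",Q),proj("top",Q))
rep()
```

```text
[ 0.60479935 -0.15832057  0.17957039] 0.005923171160674361 [ 0.01739762 -0.17322356  0.02957039]
-0.5 [217.78531027 233.25280623] [312.70303005 183.69904892]
0.3 [231.6188191  239.30316832] [309.88659282 170.40285491]
0.4 [233.36911924 240.45509246] [309.45494562 168.88072084]
0.5 [235.05723578 241.65715281] [309.02094693 167.44910817]
t 5.17 pos [ 0.4941 -0.1846  0.1456] pumpframe(mm) [ -96.3 -178.2   -4.4] F [ 1.1  0.5 -0.1] g 0.003
 toolx [-0.021 -0.001 -1.   ] toolz [-0.172  0.985  0.003] rot needed deg [ 0.1 -1.2  1. ] q [-0.51  0.17  0.89  1.86 -0.13  1.19  2.17]
```

The toggle is at OFF: the stop was hard and the picture agrees. Next is the flywheel: I rise, open the gripper and go over the rim top.

```bash
python3 -m handwheel '[{"xyz":[0,0,3],"angular":[0,-1.2,1]},{"xyz":[0,0,4],"angular":[0,0,0]},{"xyz":[0,0,4],"angular":[0,0,0]},{"xyz":[0,0,4],"angular":[0,0,0]},{"xyz":[0,0,4],"angular":[0,0,0]}]'
python3 -m handwheel '[{"xyz":[0,0,2.5],"angular":[0,0,0]},{"xyz":[0.7,2,0],"angular":[0,0,0]},{"xyz":[1.2,4,0],"angular":[0,0,0]},{"xyz":[1.2,4,0],"angular":[0,0,0]},{"xyz":[1.2,4,0],"angular":[0,0,0]}]' 8.7
python3 -m handwheel '[{"xyz":[1.2,4,0],"angular":[0,0,0]},{"xyz":[0.4,1,0],"angular":[0,0,0]},{"xyz":[0,0,0],"angular":[0,0,0]}]'
python3 -c "from h import *;rep()"
```

```text
time: 5.58
position: [0.4943, -0.1788, 0.3356]
tool_rot: [-1.348, 1.121, 1.361]
ft_force: [0.4, 0.1, 0.5]
grip_width: 0.005
time: 6.0
position: [0.5466, -0.0451, 0.3788]
tool_rot: [-1.357, 1.115, 1.323]
ft_force: [1.0, -0.8, -0.1]
grip_width: 0.3
time: 6.25
position: [0.5677, 0.0211, 0.3786]
tool_rot: [-1.371, 1.101, 1.336]
ft_force: [-0.5, 0.2, 0.7]
grip_width: 0.528
t 6.25 pos [0.5677 0.0211 0.3786] pumpframe(mm) [ 14.8  10.  228.6] F [-0.5  0.2  0.7] g 0.528
 toolx [ 0.02  -0.008 -1.   ] toolz [-0.199  0.98  -0.011] rot needed deg [ 0.4  1.1 -0.6] q [-0.75  0.11  0.73  1.43 -0.07  1.61  1.75]
```

```bash
python3 -m handwheel '[{"xyz":[-1.3,-1.3,-2.5],"angular":[0.4,1.1,-0.6]},{"xyz":[0,0,-3],"angular":[0,0,0]},{"xyz":[0,0,-2],"angular":[0,0,0]},{"xyz":[0,0,0],"angular":[0,0,0]}]'
python3 - <<'E'
from h import *
rep()
for n in("scene","top"):
    d=get_image(n)["pixels"]
    cr=d[70:230,190:350] if n=="scene" else d[110:270,170:330]
    cv2.imwrite(f"pics/{n}4.png",cv2.resize(cr,None,fx=3.6,fy=3.6,interpolation=cv2.INTER_CUBIC))
E
```

```text
time: 6.58
position: [0.5583, 0.0099, 0.3026]
tool_rot: [-1.357, 1.11, 1.346]
ft_force: [-0.7, -0.3, 0.0]
grip_width: 0.834
t 6.58 pos [0.5583 0.0099 0.3026] pumpframe(mm) [  3.6   0.8 152.6] F [-0.7 -0.3  0. ] g 0.834
 toolx [ 0.005 -0.004 -1.   ] toolz [-0.194  0.981 -0.005] rot needed deg [ 0.2  0.3 -0.3] q [-0.74  0.1   0.73  1.58 -0.06  1.48  1.76]
```

View pics/scene4.png

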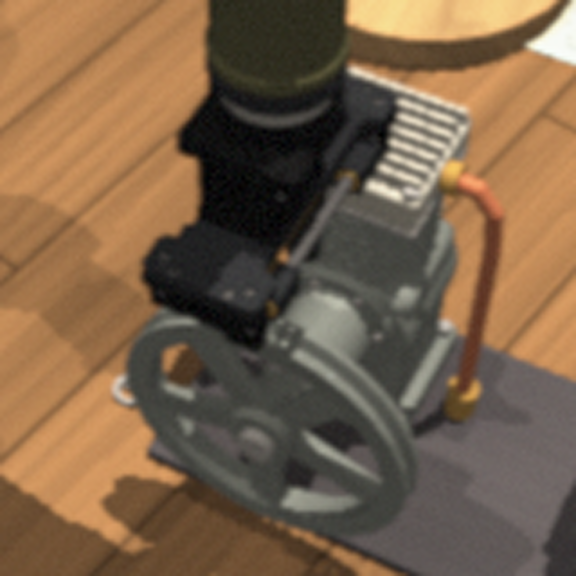

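View pics/top4.png

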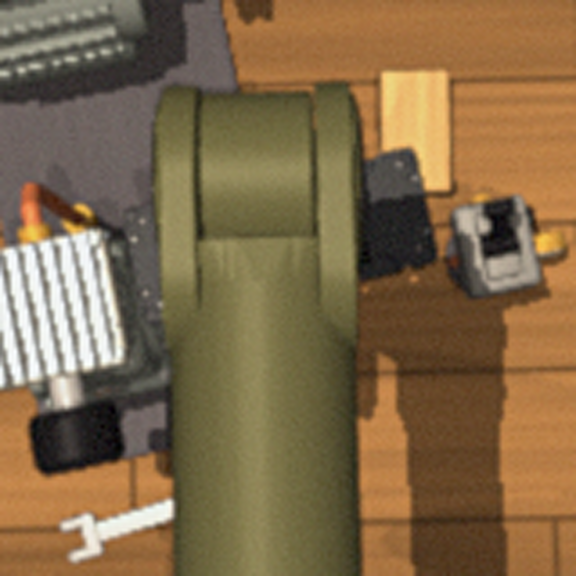

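Run:
```python
from h import *
s=get_state()["position"]
for y in(-.043,0,.043):
    p=proj("scene",s+Rp@[0,y,0]);print(y,(p-[190,70])*3.6)
for y in(-.012,.012):
    print((proj("scene",AX+Rp@[0,y,.115])-[190,70])*3.6)
```

```text
-0.043 [243.8094499  340.95204442]
0 [275.36886785 293.16148881]
0.043 [305.58245365 247.40893235]
[258.60979437 342.7863033 ]
[275.32320287 317.19447825]
```

Run:
```python
from h import *
d=get_image("scene")["pixels"][120:195,215:305]
cv2.imwrite("pics/s5.png",cv2.resize(d,None,fx=8,fy=8,interpolation=cv2.INTER_CUBIC)*1)
g=(255*(cv2.resize(d,None,fx=8,fy=8,interpolation=cv2.INTER_CUBIC)/255.)**.5).astype('uint8');cv2.imwrite("pics/s5.png",g)
rep()
```

```text
t 6.78 pos [0.5608 0.0105 0.3077] pumpframe(mm) [  6.    0.9 157.7] F [0.2 0.7 1.1] g 0.968
 toolx [ 0.013 -0.002 -1.   ] toolz [-0.195  0.981 -0.005] rot needed deg [ 0.1  0.7 -0.4] q [-0.74  0.1   0.73  1.57 -0.06  1.48  1.76]
```

View pics/s5.png

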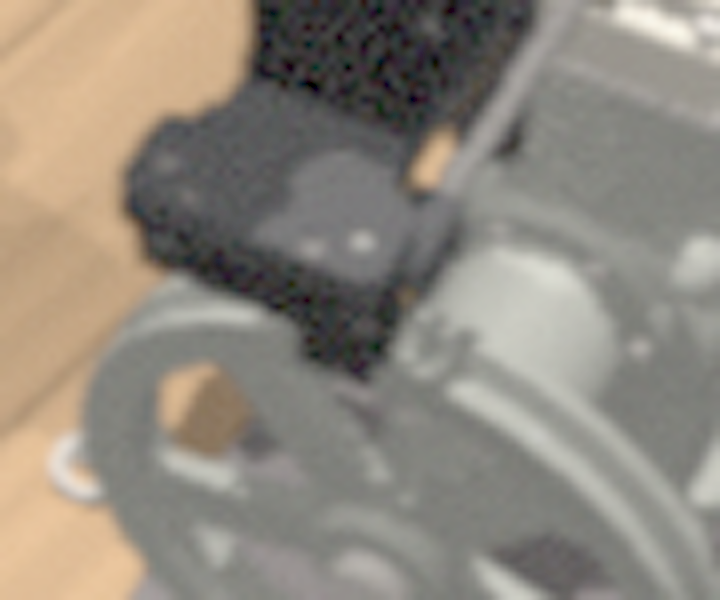

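The -y fingertip hangs at (350,375) in this crop, just outside the rim, about where projected, so the gripper straddles the rim. I descend, then swing back with tilt.

```bash
python3 -m handwheel '[{"xyz":[-0.6,-0.1,-2.5],"angular":[0,0.7,-0.4]},{"xyz":[0,0,-2],"angular":[0,0,0]},{"xyz":[-0.8,-0.2,-1.3],"angular":[1.2,-6,0]},{"xyz":[-1,-0.2,-0.3],"angular":[1.2,-6,0]},{"xyz":[-1,-0.2,-0.5],"angular":[1.2,-6,0]}]'
python3 -c "from h import *;rep()"
```

```text
time: 7.2
position: [0.5388, 0.0043, 0.2414]
tool_rot: [-1.474, 0.859, 1.093]
ft_force: [-0.9, -1.6, 0.1]
grip_width: 1.004
t 7.2 pos [0.5388 0.0043 0.2414] pumpframe(mm) [-16.7  -1.   91.4] F [-0.9 -1.6  0.1] g 1.004
 toolx [ 0.322  0.041 -0.946] toolz [-0.184  0.983 -0.021] rot needed deg [-2.4 18.8  0.1] q [-0.78 -0.26  0.64  2.    0.18  1.02  1.56]
```

```bash
python3 -m handwheel '[{"xyz":[-1.3,-0.1,-0.8],"angular":[-1,4,0]},{"xyz":[-1.3,-0.1,-0.8],"angular":[-1,3,0]},{"xyz":[-1.0,-0.2,-0.6],"angular":[0,0,0]},{"xyz":[0,0,0],"angular":[0,0,0]}]'
python3 -c "from h import *;rep()"
```

```text
time: 7.53
position: [0.4869, -0.0017, 0.2174]
tool_rot: [-1.427, 0.951, 1.192]
ft_force: [-0.2, -0.6, -0.9]
grip_width: 1.001
t 7.53 pos [ 0.4869 -0.0017  0.2174] pumpframe(mm) [-68.8   2.9  67.4] F [-0.2 -0.6 -0.9] g 1.001
 toolx [ 0.203  0.031 -0.979] toolz [-0.187  0.982 -0.008] rot needed deg [-1.8 11.7  0.1] q [-0.76 -0.27  0.62  2.03  0.17  1.13  1.57]
```

```bash
cat >> h.py <<'E'
def ph():
    s=get_state();R=Ro.from_rotvec(s["tool_rot"]).as_matrix()
    tx=Rp.T@R[:,0];p=Rp.T@(s["position"]-AX);g=p-.019*tx
    f=Rp.T@s["ft_force"];a=np.arctan2(g[0],g[2]);t=np.array([np.cos(a),0,-np.sin(a)]);n=np.array([np.sin(a),0,np.cos(a)])
    print("t %.2f phi %.1f deg r %.1f y %.1f tilt %.1f Ft %.1f Fr %.1f Fy %.1f grip %.3f q2 %.2f q6 %.2f"%(s["time"],np.rad2deg(a),1000*np.hypot(g[0],g[2]),1000*g[1],np.rad2deg(np.arctan2(-tx[0],-tx[2])),f@t,f@n,f[1],s["grip_width"],s["joint_positions"][1],s["joint_positions"][5]))
E
python3 -m handwheel '[{"xyz":[0.8,0,-0.4],"angular":[0,0,0]},{"xyz":[0,0,0],"angular":[0,0,0]}]'
python3 -c "from h import *;ph();rep()"
```

```text
time: 7.7
position: [0.4981, -0.0021, 0.2168]
tool_rot: [-1.427, 0.945, 1.186]
ft_force: [-0.3, -0.8, 0.2]
grip_width: 1.004
t 7.70 phi -36.0 deg r 105.5 y 0.5 tilt -12.3 Ft -0.3 Fr 0.4 Fy -0.7 grip 1.004 q2 -0.24 q6 1.11
t 7.7 pos [ 0.4981 -0.0021  0.2168] pumpframe(mm) [-57.9   0.3  66.8] F [-0.3 -0.8  0.2] g 1.004
 toolx [ 0.21   0.033 -0.977] toolz [-0.186  0.983 -0.006] rot needed deg [-1.9 12.1  0.2] q [-0.76 -0.24  0.64  2.02  0.15  1.11  1.58]
```

Well placed at φ = -36°, r = 105 mm. I close the jaws here.

```bash
python3 -m handwheel '[{"xyz":[0,0,0],"angular":[0,0,0]},{"xyz":[0,0,0],"angular":[0,0,0]},{"xyz":[0,0,0],"angular":[0,0,0]},{"xyz":[0,0,0],"angular":[0,0,0]},{"xyz":[0,0,0],"angular":[0,0,0]}]' 0 40
python3 -m handwheel '[{"xyz":[0,0,0],"angular":[0,0,0]},{"xyz":[0,0,0],"angular":[0,0,0]},{"xyz":[0,0,0],"angular":[0,0,0]},{"xyz":[0,0,0],"angular":[0,0,0]},{"xyz":[0,0,0],"angular":[0,0,0]}]'
python3 -c "from h import *;ph()"
```

```text
time: 8.12
position: [0.5029, -0.0027, 0.2193]
tool_rot: [-1.43, 0.946, 1.18]
ft_force: [0.5, -0.3, 0.6]
grip_width: 0.708
time: 8.53
position: [0.5026, -0.0008, 0.219]
tool_rot: [-1.429, 0.945, 1.183]
ft_force: [-1.7, 9.2, -0.1]
grip_width: 0.326
t 8.53 phi -33.2 deg r 104.7 y 0.9 tilt -12.4 Ft -0.0 Fr -0.1 Fy 9.4 grip 0.326 q2 -0.23 q6 1.11
```

```bash
python3 -m handwheel '[{"xyz":[0,0,0],"angular":[0,0,0]},{"xyz":[0,0,0],"angular":[0,0,0]},{"xyz":[0,0,0],"angular":[0,0,0]}]'
python3 -c "from h import *;ph()"
```

```text
time: 8.78
position: [0.5022, 0.0014, 0.219]
tool_rot: [-1.428, 0.942, 1.185]
ft_force: [-0.6, 0.4, -0.5]
grip_width: 0.269
t 8.78 phi -33.2 deg r 104.6 y 3.2 tilt -12.4 Ft -0.7 Fr -0.1 Fy 0.5 grip 0.269 q2 -0.24 q6 1.11
```

```bash
python3 -m handwheel '[{"xyz":[0.6,0.12,0.4],"angular":[-0.5,2.5,0]},{"xyz":[0.65,0.12,0.35],"angular":[-0.5,2.5,0]},{"xyz":[0.65,0.13,0.3],"angular":[-0.5,2.5,0]}]'
python3 -c "from h import *;ph()"
python3 -m handwheel '[{"xyz":[0.7,0.13,0.3],"angular":[-0.5,2.5,0]},{"xyz":[0.7,0.13,0.25],"angular":[-0.5,2.5,0]},{"xyz":[0.7,0.13,0.2],"angular":[-0.5,2.5,0]}]'
python3 -c "from h import *;ph()"
```

```text
time: 9.03
position: [0.5135, 0.0037, 0.2266]
tool_rot: [-1.373, 1.062, 1.298]
ft_force: [-5.2, -2.1, 1.8]
grip_width: 0.27
t 9.03 phi -24.2 deg r 104.8 y 3.2 tilt -3.8 Ft -4.3 Fr 3.9 Fy -1.1 grip 0.270 q2 -0.06 q6 1.27
time: 9.28
position: [0.5265, 0.0062, 0.2326]
tool_rot: [-1.309, 1.191, 1.415]
ft_force: [-7.6, -1.4, 4.6]
grip_width: 0.269
t 9.28 phi -14.7 deg r 104.9 y 3.2 tilt 5.4 Ft -6.3 Fr 6.4 Fy 0.1 grip 0.269 q2 0.15 q6 1.44
```

```bash
python3 -m handwheel '[{"xyz":[0.7,0.13,0.15],"angular":[-0.4,2.2,0]},{"xyz":[0.7,0.13,0.1],"angular":[-0.4,2.2,0]}]'
python3 -c "from h import *;ph()"
python3 -m handwheel '[{"xyz":[0.7,0.13,0.05],"angular":[-0.4,2.2,0]},{"xyz":[0.7,0.13,0],"angular":[-0.4,2.2,0]}]'
python3 -c "from h import *;ph()"
```

```text
time: 9.45
position: [0.5351, 0.0079, 0.2352]
tool_rot: [-1.264, 1.27, 1.485]
ft_force: [-9.3, -0.1, 7.6]
grip_width: 0.27
t 9.45 phi -8.7 deg r 105.0 y 3.1 tilt 11.1 Ft -7.9 Fr 8.9 Fy 1.6 grip 0.270 q2 0.27 q6 1.55
time: 9.62
position: [0.5437, 0.0095, 0.2368]
tool_rot: [-1.215, 1.348, 1.555]
ft_force: [-7.3, 0.2, 8.6]
grip_width: 0.27
t 9.62 phi -3.0 deg r 105.1 y 3.1 tilt 16.8 Ft -6.7 Fr 8.9 Fy 1.6 grip 0.270 q2 0.38 q6 1.66
```

```bash
python3 -m handwheel '[{"xyz":[0.7,0.13,0],"angular":[-0.4,2.2,0]},{"xyz":[0.7,0.13,0],"angular":[-0.4,2.2,0]}]'
python3 -c "from h import *;ph()"
python3 -m handwheel '[{"xyz":[0.7,0.13,-0.05],"angular":[-0.4,2.2,0]},{"xyz":[0.7,0.13,-0.1],"angular":[-0.4,2.2,0]}]'
python3 -c "from h import *;ph()"
python3 -m handwheel '[{"xyz":[0.7,0.13,-0.15],"angular":[-0.4,2.2,0]},{"xyz":[0.7,0.13,-0.15],"angular":[-0.4,2.2,0]}]'
python3 -c "from h import *;ph()"
```

```text
time: 9.78
position: [0.5526, 0.0113, 0.2376]
tool_rot: [-1.162, 1.426, 1.623]
ft_force: [-8.1, -0.2, 3.1]
grip_width: 0.27
t 9.78 phi 3.0 deg r 105.3 y 3.1 tilt 22.4 Ft -8.1 Fr 2.6 Fy 1.3 grip 0.270 q2 0.49 q6 1.77
time: 9.95
position: [0.5619, 0.0132, 0.2373]
tool_rot: [-1.105, 1.504, 1.689]
ft_force: [-6.6, -0.4, 6.6]
grip_width: 0.271
t 9.95 phi 9.0 deg r 105.4 y 3.2 tilt 28.0 Ft -7.5 Fr 5.5 Fy 0.8 grip 0.271 q2 0.59 q6 1.88
time: 10.12
position: [0.5716, 0.015, 0.2359]
tool_rot: [-1.043, 1.581, 1.753]
ft_force: [-7.2, -0.9, 2.8]
grip_width: 0.272
t 10.12 phi 15.4 deg r 105.5 y 3.1 tilt 33.6 Ft -7.7 Fr 0.8 Fy 0.5 grip 0.272 q2 0.69 q6 1.99
```

```bash
python3 -m handwheel '[{"xyz":[0,0,0],"angular":[0,0,0]},{"xyz":[0,0,0],"angular":[0,0,0]},{"xyz":[0,0,0],"angular":[0,0,0]}]'
python3 -c "from h import *;ph()"
python3 -m handwheel '[{"xyz":[0,0,0],"angular":[0,0,0]},{"xyz":[0,0,0],"angular":[0,0,0]},{"xyz":[0,0,0],"angular":[0,0,0]},{"xyz":[0,0,0],"angular":[0,0,0]}]' 8.7
python3 -c "from h import *;ph()"
```

```text
time: 10.37
position: [0.5727, 0.0152, 0.2351]
tool_rot: [-1.041, 1.59, 1.759]
ft_force: [-1.2, -0.4, 3.1]
grip_width: 0.272
t 10.37 phi 16.2 deg r 105.0 y 3.1 tilt 34.1 Ft -2.0 Fr 2.6 Fy -0.1 grip 0.272 q2 0.70 q6 2.00
time: 10.7
position: [0.573, 0.0147, 0.2341]
tool_rot: [-1.043, 1.589, 1.756]
ft_force: [0.6, 0.2, 0.8]
grip_width: 0.489
t 10.70 phi 16.5 deg r 104.1 y 2.6 tilt 34.0 Ft 0.4 Fr 0.9 Fy 0.0 grip 0.489 q2 0.70 q6 1.99
```

```bash
python3 -m handwheel '[{"xyz":[-0.6,-0.1,0.3],"angular":[1.2,-6.2,0]},{"xyz":[-0.9,-0.15,0.2],"angular":[1.2,-6.2,0]},{"xyz":[-0.9,-0.15,0.1],"angular":[1.2,-6.2,0]},{"xyz":[-0.9,-0.15,0],"angular":[1.2,-6.2,0]},{"xyz":[-1,-0.2,-0.4],"angular":[1.2,-6.2,0]}]'
python3 -c "from h import *;ph()"
python3 -m handwheel '[{"xyz":[-1,-0.2,-0.5],"angular":[1.2,-6.2,0]},{"xyz":[-1,-0.2,-0.6],"angular":[0.8,-4,0]},{"xyz":[-0.5,-0.1,-0.4],"angular":[0,0,0]},{"xyz":[0,0,0],"angular":[0,0,0]}]'
python3 -c "from h import *;ph();rep()"
```

```text
time: 11.12
position: [0.5338, 0.0091, 0.2197]
tool_rot: [-1.335, 1.154, 1.372]
ft_force: [0.1, -1.1, 1.5]
grip_width: 0.869
t 11.12 phi -12.6 deg r 90.9 y 4.8 tilt 2.4 Ft 0.2 Fr 1.5 Fy -1.1 grip 0.869 q2 0.12 q6 1.36
time: 11.45
position: [0.502, 0.0042, 0.2033]
tool_rot: [-1.396, 0.986, 1.238]
ft_force: [0.7, 0.2, -0.3]
grip_width: 0.993
t 11.45 phi -37.7 deg r 91.2 y 5.6 tilt -8.8 Ft 0.4 Fr -0.7 Fy 0.0 grip 0.993 q2 -0.17 q6 1.14
t 11.45 pos [0.502  0.0042 0.2033] pumpframe(mm) [-52.9   5.8  53.3] F [ 0.7  0.2 -0.3] g 0.993
 toolx [ 0.148  0.035 -0.988] toolz [-0.186  0.982  0.007] rot needed deg [-2.1  8.5  0.2] q [-0.84 -0.17  0.73  1.98  0.11  1.14  1.62]
```

```bash
python3 -m handwheel '[{"xyz":[-0.4,-0.25,0.8],"angular":[0.6,-3,0]},{"xyz":[-0.4,-0.2,0.4],"angular":[0,0,0]},{"xyz":[0,0,0],"angular":[0,0,0]}]' 0 40
python3 -c "from h import *;ph()"
```

```text
time: 11.7
position: [0.4954, -0.0004, 0.2169]
tool_rot: [-1.414, 0.944, 1.199]
ft_force: [0.6, -0.0, -0.8]
grip_width: 0.85
t 11.70 phi -36.9 deg r 106.8 y 2.4 tilt -11.8 Ft -0.0 Fr -1.0 Fy -0.1 grip 0.850 q2 -0.25 q6 1.12
```

```bash
python3 -m handwheel '[{"xyz":[0,0,0],"angular":[0,0,0]},{"xyz":[0,0,0],"angular":[0,0,0]},{"xyz":[0,0,0],"angular":[0,0,0]},{"xyz":[0,0,0],"angular":[0,0,0]},{"xyz":[0,0,0],"angular":[0,0,0]}]'
python3 -m handwheel '[{"xyz":[0,0,0],"angular":[0,0,0]},{"xyz":[0,0,0],"angular":[0,0,0]},{"xyz":[0,0,0],"angular":[0,0,0]},{"xyz":[0,0,0],"angular":[0,0,0]},{"xyz":[0,0,0],"angular":[0,0,0]}]'
python3 -c "from h import *;ph()"
```

```text
time: 12.12
position: [0.4996, -0.0009, 0.2171]
tool_rot: [-1.417, 0.954, 1.198]
ft_force: [-0.0, 0.2, 0.0]
grip_width: 0.48
time: 12.53
position: [0.4995, 0.001, 0.2165]
tool_rot: [-1.417, 0.954, 1.202]
ft_force: [0.6, 0.1, -0.1]
grip_width: 0.273
t 12.53 phi -35.0 deg r 103.9 y 3.1 tilt -11.3 Ft 0.5 Fr -0.5 Fy -0.0 grip 0.273 q2 -0.24 q6 1.13
```

Gripped. Second stroke, with less tilt to see whether the pads pivot.

```bash
python3 -m handwheel '[{"xyz":[0.6,0.12,0.4],"angular":[-0.2,1,0]},{"xyz":[0.65,0.12,0.35],"angular":[-0.2,1,0]}]'
python3 -c "from h import *;ph()"
python3 -m handwheel '[{"xyz":[0.65,0.13,0.3],"angular":[-0.2,1,0]},{"xyz":[0.7,0.13,0.3],"angular":[-0.2,1,0]}]'
python3 -c "from h import *;ph()"
python3 -m handwheel '[{"xyz":[0.7,0.13,0.25],"angular":[-0.2,1,0]},{"xyz":[0.7,0.13,0.2],"angular":[-0.2,1,0]}]'
python3 -c "from h import *;ph()"
```

```text
time: 12.7
position: [0.5053, 0.0022, 0.2208]
tool_rot: [-1.398, 0.994, 1.24]
ft_force: [-10.8, -0.8, 4.1]
grip_width: 0.273
t 12.70 phi -30.5 deg r 104.0 y 3.1 tilt -8.4 Ft -7.2 Fr 9.0 Fy 1.3 grip 0.273 q2 -0.17 q6 1.18
time: 12.87
position: [0.51, 0.0031, 0.224]
tool_rot: [-1.376, 1.04, 1.284]
ft_force: [-10.4, -1.4, 5.3]
grip_width: 0.268
t 12.87 phi -26.8 deg r 104.1 y 3.1 tilt -5.1 Ft -7.0 Fr 9.5 Fy 0.6 grip 0.268 q2 -0.10 q6 1.24
time: 13.03
position: [0.5145, 0.004, 0.2266]
tool_rot: [-1.351, 1.089, 1.33]
ft_force: [-15.4, -1.5, 9.1]
grip_width: 0.276
t 13.03 phi -23.3 deg r 104.1 y 3.1 tilt -1.5 Ft -10.6 Fr 14.5 Fy 1.4 grip 0.276 q2 -0.01 q6 1.31
```

```bash
python3 -m handwheel '[{"xyz":[0.7,0.13,0.3],"angular":[-0.5,2.8,0]},{"xyz":[0.7,0.13,0.3],"angular":[-0.5,2.8,0]}]'
python3 -c "from h import *;ph()"
python3 -m handwheel '[{"xyz":[0.7,0.13,0.25],"angular":[-0.5,2.8,0]},{"xyz":[0.7,0.13,0.2],"angular":[-0.5,2.8,0]}]'
python3 -c "from h import *;ph()"
```

```text
time: 13.2
position: [0.5199, 0.0051, 0.2298]
tool_rot: [-1.298, 1.184, 1.42]
ft_force: [-8.6, -2.2, -3.0]
grip_width: 0.269
t 13.20 phi -18.6 deg r 104.2 y 3.1 tilt 5.4 Ft -9.4 Fr -0.0 Fy -0.5 grip 0.269 q2 0.14 q6 1.44
time: 13.37
position: [0.5254, 0.0063, 0.2323]
tool_rot: [-1.237, 1.283, 1.511]
ft_force: [-13.8, -2.3, 3.4]
grip_width: 0.271
t 13.37 phi -14.1 deg r 104.0 y 3.1 tilt 12.7 Ft -12.7 Fr 6.7 Fy 0.4 grip 0.271 q2 0.29 q6 1.57
```

```bash
python3 -m handwheel '[{"xyz":[0,0,0],"angular":[0,0,0]},{"xyz":[0,0,0],"angular":[0,0,0]}]'
python3 -c "from h import *;ph()"
python3 -m handwheel '[{"xyz":[0,0,0],"angular":[0,0,0]},{"xyz":[0,0,0],"angular":[0,0,0]}]'
python3 -c "from h import *;ph()"
```

```text
time: 13.53
position: [0.5247, 0.006, 0.2317]
tool_rot: [-1.234, 1.297, 1.518]
ft_force: [-3.5, 1.1, 6.1]
grip_width: 0.266
t 13.53 phi -14.4 deg r 103.5 y 3.1 tilt 13.4 Ft -1.6 Fr 6.7 Fy 1.8 grip 0.266 q2 0.30 q6 1.59
time: 13.7
position: [0.5247, 0.0061, 0.2318]
tool_rot: [-1.234, 1.299, 1.52]
ft_force: [-2.3, 0.9, 1.2]
grip_width: 0.274
t 13.70 phi -14.4 deg r 103.5 y 3.1 tilt 13.6 Ft -1.7 Fr 1.7 Fy 1.4 grip 0.274 q2 0.30 q6 1.59
```

```bash
python3 -m handwheel '[{"xyz":[0.7,0.13,0.2],"angular":[-0.4,2.2,0]},{"xyz":[0.7,0.13,0.2],"angular":[-0.4,2.2,0]}]'
python3 -c "from h import *;ph()"
python3 -m handwheel '[{"xyz":[0.7,0.13,0.15],"angular":[-0.4,2,0]},{"xyz":[0.7,0.13,0.1],"angular":[-0.4,2,0]}]'
python3 -c "from h import *;ph()"
```

```text
time: 13.87
position: [0.5297, 0.0071, 0.2339]
tool_rot: [-1.18, 1.375, 1.589]
ft_force: [-14.1, -1.7, -4.7]
grip_width: 0.272
t 13.87 phi -10.5 deg r 103.6 y 3.1 tilt 19.2 Ft -14.8 Fr -2.1 Fy 1.0 grip 0.272 q2 0.41 q6 1.70
time: 14.03
position: [0.5334, 0.0079, 0.2353]
tool_rot: [-1.119, 1.455, 1.657]
ft_force: [-17.1, -2.0, 1.5]
grip_width: 0.272
t 14.03 phi -7.4 deg r 103.4 y 3.1 tilt 25.0 Ft -16.8 Fr 3.7 Fy 1.3 grip 0.272 q2 0.50 q6 1.80
```

Compression is confirmed: Ft rises to 17 N, starting near φ ≈ -27°. The tilt I have left won't finish the stroke, so I ease the wheel back to where compression began and regrip further back.

```bash
python3 -m handwheel '[{"xyz":[-0.5,-0.1,-0.1],"angular":[0.6,-3.5,0]},{"xyz":[-0.6,-0.12,-0.15],"angular":[0.6,-3.5,0]}]'
python3 -c "from h import *;ph()"
python3 -m handwheel '[{"xyz":[-0.5,-0.1,-0.2],"angular":[0.6,-3.5,0]},{"xyz":[-0.5,-0.1,-0.2],"angular":[0.6,-3.5,0]}]'
python3 -c "from h import *;ph()"
python3 -m handwheel '[{"xyz":[-0.4,-0.1,-0.2],"angular":[0.6,-3.5,0]},{"xyz":[-0.3,-0.1,-0.2],"angular":[0.6,-3.5,0]},{"xyz":[0,0,0],"angular":[0,0,0]}]'
python3 -c "from h import *;ph()"
```

```text
time: 14.2
position: [0.524, 0.0059, 0.2278]
tool_rot: [-1.189, 1.379, 1.579]
ft_force: [-1.2, 2.7, 25.2]
grip_width: 0.271
t 14.20 phi -14.5 deg r 99.0 y 3.2 tilt 18.9 Ft 5.7 Fr 24.6 Fy 2.9 grip 0.271 q2 0.39 q6 1.67
time: 14.37
position: [0.5159, 0.0042, 0.2238]
tool_rot: [-1.258, 1.278, 1.487]
ft_force: [-0.5, -1.4, 0.7]
grip_width: 0.27
t 14.37 phi -21.0 deg r 99.0 y 3.2 tilt 11.5 Ft -0.4 Fr 0.9 Fy -1.3 grip 0.270 q2 0.24 q6 1.53
time: 14.62
position: [0.5064, 0.0024, 0.2179]
tool_rot: [-1.315, 1.17, 1.394]
ft_force: [1.2, -0.9, -5.7]
grip_width: 0.274
t 14.62 phi -28.7 deg r 99.0 y 3.2 tilt 3.9 Ft -1.8 Fr -5.4 Fy -1.1 grip 0.274 q2 0.08 q6 1.38
```

```bash
python3 -m handwheel '[{"xyz":[0,0,0],"angular":[0,0,0]},{"xyz":[0,0,0],"angular":[0,0,0]},{"xyz":[0,0,0],"angular":[0,0,0]}]' 8.7
python3 -m handwheel '[{"xyz":[-0.4,-0.1,0],"angular":[1,-5.5,0]},{"xyz":[-0.4,-0.1,0],"angular":[1,-5.5,0]},{"xyz":[-0.4,-0.1,0],"angular":[0.8,-4,0]},{"xyz":[0,0,0],"angular":[0,0,0]}]'
python3 -c "from h import *;ph()"
```

```text
time: 14.87
position: [0.5064, 0.0024, 0.2187]
tool_rot: [-1.314, 1.169, 1.396]
ft_force: [1.0, -0.4, -0.3]
grip_width: 0.413
time: 15.2
position: [0.4984, -0.0017, 0.2134]
tool_rot: [-1.428, 0.976, 1.194]
ft_force: [0.2, -0.9, -0.0]
grip_width: 0.711
t 15.20 phi -36.7 deg r 102.2 y 1.1 tilt -10.9 Ft 0.0 Fr -0.1 Fy -0.9 grip 0.711 q2 -0.25 q6 1.13
```

```bash
python3 -m handwheel '[{"xyz":[-0.5,0.1,0.3],"angular":[0.2,-1,0]},{"xyz":[0,0,0],"angular":[0,0,0]},{"xyz":[0,0,0],"angular":[0,0,0]},{"xyz":[0,0,0],"angular":[0,0,0]},{"xyz":[0,0,0],"angular":[0,0,0]}]' 0 45
python3 -c "from h import *;ph()"
python3 -m handwheel '[{"xyz":[0,0,0],"angular":[0,0,0]},{"xyz":[0,0,0],"angular":[0,0,0]},{"xyz":[0,0,0],"angular":[0,0,0]},{"xyz":[0,0,0],"angular":[0,0,0]},{"xyz":[0,0,0],"angular":[0,0,0]}]'
python3 -c "from h import *;ph()"
```

```text
time: 15.62
position: [0.497, -0.0017, 0.2186]
tool_rot: [-1.434, 0.968, 1.18]
ft_force: [0.5, 0.2, 0.2]
grip_width: 0.509
t 15.62 phi -35.7 deg r 107.4 y 1.4 tilt -11.7 Ft 0.6 Fr -0.1 Fy 0.1 grip 0.509 q2 -0.26 q6 1.13
time: 16.03
position: [0.498, 0.0004, 0.2185]
tool_rot: [-1.433, 0.971, 1.183]
ft_force: [-0.9, -2.1, 1.3]
grip_width: 0.274
t 16.03 phi -35.1 deg r 106.5 y 3.3 tilt -11.4 Ft -0.3 Fr 1.8 Fy -1.9 grip 0.274 q2 -0.25 q6 1.13
```

Third stroke, slow, up the compression.

```bash
python3 -m handwheel '[{"xyz":[0.7,0.13,0.5],"angular":[-0.2,1,0]},{"xyz":[0.7,0.13,0.45],"angular":[-0.2,1,0]}]'
python3 -c "from h import *;ph()"
python3 -m handwheel '[{"xyz":[0.8,0.15,0.4],"angular":[-0.2,1,0]},{"xyz":[0.8,0.15,0.4],"angular":[-0.2,1,0]}]'
python3 -c "from h import *;ph()"
python3 -m handwheel '[{"xyz":[0.9,0.17,0.35],"angular":[-0.2,1,0]},{"xyz":[0.9,0.17,0.35],"angular":[-0.2,1,0]}]'
python3 -c "from h import *;ph()"
```

```text
time: 16.2
position: [0.5052, 0.0018, 0.2238]
tool_rot: [-1.414, 1.011, 1.222]
ft_force: [-6.4, -0.8, -2.3]
grip_width: 0.269
t 16.20 phi -29.8 deg r 106.7 y 3.3 tilt -8.5 Ft -6.7 Fr 1.2 Fy 0.4 grip 0.269 q2 -0.18 q6 1.19
time: 16.37
position: [0.5097, 0.0027, 0.2267]
tool_rot: [-1.39, 1.064, 1.272]
ft_force: [-13.9, -3.2, -0.2]
grip_width: 0.271
t 16.37 phi -26.2 deg r 106.7 y 3.2 tilt -4.7 Ft -12.9 Fr 6.1 Fy -0.6 grip 0.271 q2 -0.10 q6 1.25
time: 16.53
position: [0.5145, 0.0036, 0.2295]
tool_rot: [-1.361, 1.121, 1.325]
ft_force: [-16.3, -2.6, 3.6]
grip_width: 0.269
t 16.53 phi -22.6 deg r 106.7 y 3.2 tilt -0.6 Ft -13.9 Fr 9.7 Fy 0.5 grip 0.269 q2 -0.00 q6 1.32
```

```bash
python3 -m handwheel '[{"xyz":[1.1,0.2,0.4],"angular":[0,0,0]},{"xyz":[1.1,0.2,0.4],"angular":[0,0,0]}]'
python3 -c "from h import *;ph()"
python3 -m handwheel '[{"xyz":[1.2,0.22,0.4],"angular":[0,0,0]},{"xyz":[1.2,0.22,0.35],"angular":[0,0,0]}]'
python3 -c "from h import *;ph()"
```

```text
time: 16.7
position: [0.5197, 0.0047, 0.232]
tool_rot: [-1.34, 1.157, 1.36]
ft_force: [-22.8, -2.3, 2.3]
grip_width: 0.27
t 16.70 phi -19.0 deg r 106.8 y 3.2 tilt 2.1 Ft -20.8 Fr 9.6 Fy 2.0 grip 0.270 q2 0.07 q6 1.37
time: 16.87
position: [0.5239, 0.0055, 0.2337]
tool_rot: [-1.314, 1.197, 1.399]
ft_force: [-24.9, -2.8, 7.7]
grip_width: 0.266
t 16.87 phi -16.0 deg r 106.8 y 3.2 tilt 5.1 Ft -21.9 Fr 14.3 Fy 1.9 grip 0.266 q2 0.14 q6 1.43
```

```bash
python3 -m handwheel '[{"xyz":[1.4,0.25,0.35],"angular":[0.3,-1.5,0]},{"xyz":[1.4,0.25,0.3],"angular":[0.3,-1.5,0]}]'
python3 -c "from h import *;ph()"
python3 -m handwheel '[{"xyz":[1.4,0.25,0.3],"angular":[0.3,-1.5,0]},{"xyz":[1.4,0.25,0.25],"angular":[0.3,-1.5,0]}]'
python3 -c "from h import *;ph()"
```

```text
time: 17.03
position: [0.5304, 0.0069, 0.2351]
tool_rot: [-1.307, 1.199, 1.403]
ft_force: [-29.5, -3.2, 11.5]
grip_width: 0.272
t 17.03 phi -12.3 deg r 106.5 y 3.2 tilt 5.3 Ft -26.5 Fr 17.5 Fy 2.5 grip 0.272 q2 0.16 q6 1.44
time: 17.2
position: [0.5359, 0.008, 0.236]
tool_rot: [-1.297, 1.198, 1.408]
ft_force: [-30.6, -2.1, 12.9]
grip_width: 0.274
t 17.20 phi -9.2 deg r 106.3 y 3.1 tilt 5.6 Ft -28.0 Fr 17.6 Fy 3.7 grip 0.274 q2 0.19 q6 1.45
```

```bash
python3 -m handwheel '[{"xyz":[1.3,0.23,0.25],"angular":[0,0,0]},{"xyz":[1.3,0.23,0.2],"angular":[0,0,0]}]' 0 55
python3 -c "from h import *;ph()"
python3 -m handwheel '[{"xyz":[1.3,0.23,0.15],"angular":[0,0,0]},{"xyz":[1.3,0.23,0.1],"angular":[0,0,0]}]'
python3 -c "from h import *;ph()"
```

```text
time: 17.37
position: [0.5394, 0.0089, 0.2368]
tool_rot: [-1.265, 1.238, 1.451]
ft_force: [-28.3, -1.5, 10.5]
grip_width: 0.271
t 17.37 phi -6.7 deg r 106.3 y 3.1 tilt 8.7 Ft -26.6 Fr 13.7 Fy 3.9 grip 0.271 q2 0.26 q6 1.52
time: 17.53
position: [0.5437, 0.0098, 0.2375]
tool_rot: [-1.233, 1.28, 1.493]
ft_force: [-29.3, -1.8, 12.6]
grip_width: 0.268
t 17.53 phi -3.7 deg r 106.3 y 3.1 tilt 12.0 Ft -28.3 Fr 14.5 Fy 3.8 grip 0.268 q2 0.32 q6 1.58
```

```bash
python3 -m handwheel '[{"xyz":[1.3,0.23,0.05],"angular":[0,0.5,0]},{"xyz":[1.3,0.23,0],"angular":[0,0.5,0]}]'
python3 -c "from h import *;ph()"
python3 -m handwheel '[{"xyz":[1.3,0.23,-0.05],"angular":[0,0,0]},{"xyz":[1.3,0.23,-0.1],"angular":[0,0,0]}]'
python3 -c "from h import *;ph()"
```

```text
time: 17.7
position: [0.5487, 0.011, 0.238]
tool_rot: [-1.188, 1.331, 1.548]
ft_force: [-27.8, -1.8, 10.5]
grip_width: 0.276
t 17.70 phi -0.2 deg r 106.2 y 3.1 tilt 16.2 Ft -27.6 Fr 10.6 Fy 3.5 grip 0.276 q2 0.41 q6 1.67
time: 17.87
position: [0.5544, 0.0122, 0.2382]
tool_rot: [-1.152, 1.373, 1.588]
ft_force: [-28.8, -0.3, 12.8]
grip_width: 0.273
t 17.87 phi 3.5 deg r 106.3 y 3.0 tilt 19.4 Ft -29.0 Fr 11.1 Fy 5.1 grip 0.273 q2 0.47 q6 1.74
```

Run:
```python
from h import *
ph()
d=get_image("scene")["pixels"][120:230,215:325]
cv2.imwrite("pics/s6.png",(255*(cv2.resize(d,None,fx=5,fy=5,interpolation=cv2.INTER_CUBIC)/255.)**.6).astype('uint8'))
ph()
```

```text
t 17.87 phi 3.5 deg r 106.3 y 3.0 tilt 19.4 Ft -29.0 Fr 11.1 Fy 5.1 grip 0.273 q2 0.47 q6 1.74
t 17.92 phi 4.3 deg r 106.2 y 3.1 tilt 19.4 Ft -23.1 Fr 12.2 Fy 4.8 grip 0.269 q2 0.48 q6 1.74
```

View pics/s6.png

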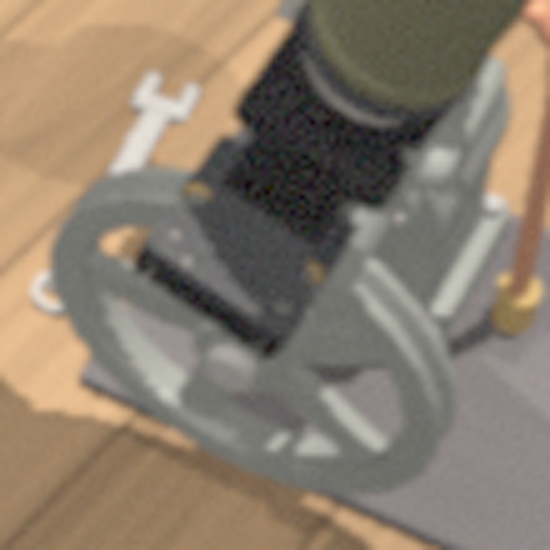

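```bash
cat >> h.py <<'E'
def polar(img):
    # rows r 40..92mm, cols angle 0..359 (deg from top, running direction +)
    K,T=cam("scene");out=np.zeros((53,360,2),np.float32)
    for i,r in enumerate(np.arange(40,93)):
        for a in range(360):
            p=AX+Rp@[r*1e-3*np.sin(np.deg2rad(a)),.003-.0055,r*1e-3*np.cos(np.deg2rad(a))]
            out[i,a]=proj("scene",p)
    return cv2.remap(img,out[...,0],out[...,1],cv2.INTER_LINEAR)
E
python3 - <<'E'
from h import *
a=polar(cv2.imread("pics/scene0.png"))
n=get_image("scene")["pixels"];cv2.imwrite("pics/full7.png",n)
b=polar(n)
v=np.vstack([np.repeat(a,4,0),np.zeros((10,360,3),np.uint8),np.repeat(b,4,0)])
v=cv2.resize(v,None,fx=2.2,fy=1)
for k in range(0,360,30):cv2.putText(v,str(k),(int(k*2.2),12),0,.4,(0,0,255))
cv2.imwrite("pics/pol7.png",v);ph()
E
```

```text
t 18.02 phi 4.9 deg r 106.2 y 3.0 tilt 19.0 Ft -19.6 Fr 9.2 Fy 4.1 grip 0.271 q2 0.47 q6 1.73
```

View pics/pol7.png

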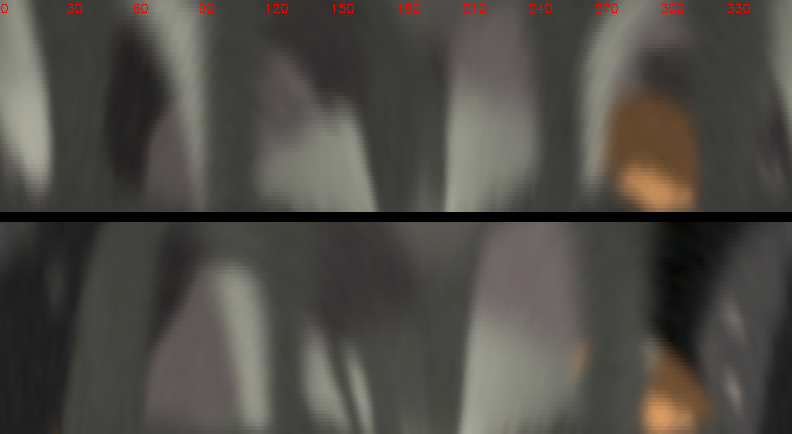

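The spokes moved about 23° modulo 72, as the hand's travel predicts, so the grip has not slipped. The held force is about 20 N, which looks like the compression peak. I carry on, limiting the tilt.

```bash
python3 -m handwheel '[{"xyz":[1.4,0.23,-0.1],"angular":[0.3,-1.5,0]},{"xyz":[1.4,0.23,-0.1],"angular":[0.3,-1.5,0]}]'
python3 -c "from h import *;ph()"
python3 -m handwheel '[{"xyz":[1.4,0.23,-0.15],"angular":[0.3,-1.5,0]},{"xyz":[1.4,0.23,-0.2],"angular":[0.3,-1.5,0]}]'
python3 -c "from h import *;ph()"
```

```text
time: 18.18
position: [0.5664, 0.0146, 0.2366]
tool_rot: [-1.152, 1.361, 1.582]
ft_force: [-23.6, -0.1, 5.8]
grip_width: 0.27
t 18.18 phi 10.0 deg r 106.2 y 3.1 tilt 18.7 Ft -23.9 Fr 1.6 Fy 4.3 grip 0.270 q2 0.49 q6 1.74
time: 18.35
position: [0.5788, 0.0172, 0.2335]
tool_rot: [-1.151, 1.347, 1.576]
ft_force: [-17.1, -0.6, 5.4]
grip_width: 0.275
t 18.35 phi 16.9 deg r 106.1 y 3.1 tilt 18.0 Ft -17.7 Fr 0.2 Fy 2.7 grip 0.275 q2 0.51 q6 1.73
```

```bash
python3 -m handwheel '[{"xyz":[0.8,0.15,-0.25],"angular":[0,0,0]}]'
python3 -c "from h import *;ph()"
python3 -m handwheel '[{"xyz":[0.7,0.13,-0.25],"angular":[0,0,0]}]'
python3 -c "from h import *;ph()"
```

```text
time: 18.43
position: [0.5821, 0.0178, 0.2323]
tool_rot: [-1.142, 1.356, 1.584]
ft_force: [-8.8, 0.2, 16.6]
grip_width: 0.271
t 18.43 phi 18.9 deg r 106.1 y 3.1 tilt 18.7 Ft -13.5 Fr 12.9 Fy 1.9 grip 0.271 q2 0.53 q6 1.75
time: 18.52
position: [0.5853, 0.0184, 0.2312]
tool_rot: [-1.136, 1.363, 1.591]
ft_force: [-8.5, 0.9, 8.8]
grip_width: 0.274
t 18.52 phi 20.9 deg r 106.1 y 3.1 tilt 19.3 Ft -10.7 Fr 5.3 Fy 2.5 grip 0.274 q2 0.55 q6 1.76
```

```bash
python3 -m handwheel '[{"xyz":[0.7,0.13,-0.3],"angular":[-0.2,1,0]}]'
python3 -c "from h import *;ph()"
python3 -m handwheel '[{"xyz":[0.7,0.13,-0.3],"angular":[-0.2,1,0]}]'
python3 -c "from h import *;ph()"
python3 -m handwheel '[{"xyz":[0.7,0.13,-0.3],"angular":[-0.2,1,0]}]'
python3 -c "from h import *;ph()"
```

```text
time: 18.6
position: [0.5892, 0.0192, 0.2296]
tool_rot: [-1.121, 1.383, 1.609]
ft_force: [-4.1, 0.2, 5.3]
grip_width: 0.273
t 18.60 phi 23.5 deg r 106.1 y 3.1 tilt 20.8 Ft -5.8 Fr 3.3 Fy 1.0 grip 0.273 q2 0.58 q6 1.79
time: 18.68
position: [0.5948, 0.0203, 0.227]
tool_rot: [-1.11, 1.402, 1.624]
ft_force: [-3.3, -0.3, 3.0]
grip_width: 0.272
t 18.68 phi 27.1 deg r 106.2 y 3.0 tilt 22.1 Ft -4.3 Fr 1.1 Fy 0.3 grip 0.272 q2 0.61 q6 1.81
time: 18.77
position: [0.5994, 0.0211, 0.2244]
tool_rot: [-1.095, 1.423, 1.641]
ft_force: [-7.4, -0.2, 2.7]
grip_width: 0.274
t 18.77 phi 30.3 deg r 106.3 y 3.0 tilt 23.6 Ft -7.7 Fr -1.3 Fy 1.2 grip 0.274 q2 0.64 q6 1.84
```

```bash
python3 -m handwheel '[{"xyz":[0.6,0.11,-0.35],"angular":[-0.2,1.5,0]}]'
python3 -c "from h import *;ph()"
python3 -m handwheel '[{"xyz":[0.6,0.11,-0.35],"angular":[-0.2,1.5,0]}]'
python3 -c "from h import *;ph()"
python3 -m handwheel '[{"xyz":[0,0,0],"angular":[0,0,0]},{"xyz":[0,0,0],"angular":[0,0,0]},{"xyz":[0,0,0],"angular":[0,0,0]}]'
python3 -c "from h import *;ph()"
```

```text
time: 18.85
position: [0.6033, 0.0219, 0.2218]
tool_rot: [-1.075, 1.449, 1.664]
ft_force: [-5.0, 0.8, 7.9]
grip_width: 0.271
t 18.85 phi 33.2 deg r 106.3 y 3.0 tilt 25.5 Ft -8.3 Fr 4.0 Fy 1.7 grip 0.271 q2 0.68 q6 1.88
time: 18.93
position: [0.6071, 0.0226, 0.2192]
tool_rot: [-1.054, 1.476, 1.687]
ft_force: [-7.6, 0.0, 4.7]
grip_width: 0.271
t 18.93 phi 36.1 deg r 106.4 y 3.0 tilt 27.5 Ft -8.8 Fr -0.6 Fy 1.5 grip 0.271 q2 0.72 q6 1.92
time: 19.18
position: [0.608, 0.0228, 0.2183]
tool_rot: [-1.056, 1.483, 1.692]
ft_force: [-1.0, -0.1, 2.4]
grip_width: 0.272
t 19.18 phi 36.8 deg r 106.2 y 3.1 tilt 27.9 Ft -2.3 Fr 1.3 Fy 0.1 grip 0.272 q2 0.73 q6 1.93
```

```bash
python3 - <<'E'
from h import *
cv2.imwrite("pics/full8.png",get_image("scene")["pixels"])
E
python3 -m handwheel '[{"xyz":[0,0,0],"angular":[0,0,0]},{"xyz":[0,0,0],"angular":[0,0,0]},{"xyz":[0,0,0],"angular":[0,0,0]},{"xyz":[0,0,0],"angular":[0,0,0]},{"xyz":[0,0,0],"angular":[0,0,0]}]' 8.7
python3 -m handwheel '[{"xyz":[0,0,0],"angular":[0,0,0]},{"xyz":[0,0,0],"angular":[0,0,0]},{"xyz":[0,0,0],"angular":[0,0,0]},{"xyz":[0,0,0],"angular":[0,0,0]},{"xyz":[0,0,0],"angular":[0,0,0]}]'
python3 -c "from h import *;ph()"
python3 -m handwheel '[{"xyz":[0.5,0.1,1.5],"angular":[0,0,0]},{"xyz":[0.7,0.1,2],"angular":[0,0,0]},{"xyz":[0.5,0.1,3],"angular":[0,0,0]},{"xyz":[0,0,4],"angular":[0,0,0]},{"xyz":[-1,0,4],"angular":[0,0,0]}]'
python3 -c "from h import *;rep()"
```

```text
time: 19.65
position: [0.6084, 0.0227, 0.2168]
tool_rot: [-1.057, 1.482, 1.689]
ft_force: [0.5, 1.1, -0.4]
grip_width: 0.562
time: 20.07
position: [0.6084, 0.0226, 0.2165]
tool_rot: [-1.057, 1.482, 1.689]
ft_force: [0.1, 0.6, 0.8]
grip_width: 0.934
t 20.07 phi 37.5 deg r 105.0 y 2.8 tilt 27.8 Ft -0.3 Fr 0.8 Fy 0.5 grip 0.934 q2 0.73 q6 1.92
time: 20.48
position: [0.6124, 0.0231, 0.294]
tool_rot: [-1.041, 1.488, 1.695]
ft_force: [0.7, -1.3, -2.8]
grip_width: 0.996
t 20.48 pos [0.6124 0.0231 0.294 ] pumpframe(mm) [ 59.1   3.5 144. ] F [ 0.7 -1.3 -2.8] g 0.996
 toolx [-0.477 -0.033 -0.878] toolz [-0.146  0.988  0.043] rot needed deg [  2.4 -28.5   1.8] q [-0.24  0.64  0.31  0.97 -0.14  2.05  1.75]
```

```bash
python3 -m handwheel '[{"xyz":[0,0,0.5],"angular":[1,-5,0]},{"xyz":[-0.5,0,2],"angular":[1,-5,0]},{"xyz":[-1,0,3],"angular":[1,-5,0]},{"xyz":[-1,0,3],"angular":[1,-5,0]},{"xyz":[-2,-1,3],"angular":[0.5,-5,0]}]'
python3 -m handwheel '[{"xyz":[-3,-2,0],"angular":[0,0,0]},{"xyz":[-3,-2,0],"angular":[0,0,0]},{"xyz":[-2,-3,0],"angular":[0,0,0]},{"xyz":[0,-3,0],"angular":[0,0,0]},{"xyz":[0,0,0],"angular":[0,0,0]}]'
python3 - <<'E'
from h import *
rep()
n=get_image("scene")["pixels"];cv2.imwrite("pics/full9.png",n)
a=polar(cv2.imread("pics/scene0.png"));a8=polar(cv2.imread("pics/full8.png"));b=polar(n)
z=np.zeros((6,360,3),np.uint8)
v=np.vstack([np.repeat(x,3,0) if x is not z else z for x in(a,z,a8,z,b)])
v=cv2.resize(v,None,fx=2.2,fy=1)
for k in range(0,360,30):cv2.putText(v,str(k),(int(k*2.2),12),0,.4,(0,0,255))
cv2.imwrite("pics/pol9.png",v)
cv2.imwrite("pics/s9.png",cv2.resize(n[110:300,170:330],None,fx=3.1,fy=3.1,interpolation=cv2.INTER_CUBIC))
E
```

```text
time: 20.9
position: [0.5678, 0.0215, 0.4015]
tool_rot: [-1.278, 1.113, 1.414]
ft_force: [-0.6, -0.5, 1.5]
grip_width: 0.998
time: 21.32
position: [0.4788, -0.0852, 0.4172]
tool_rot: [-1.291, 1.088, 1.392]
ft_force: [-0.7, -0.3, 0.3]
grip_width: 1.0
t 21.32 pos [ 0.4788 -0.0852  0.4172] pumpframe(mm) [-92.6 -77.7 267.2] F [-0.7 -0.3  0.3] g 1.0
 toolx [-0.029  0.056 -0.998] toolz [-0.187  0.981  0.06 ] rot needed deg [-3.2 -1.7  0.1] q [-0.23 -0.03  0.38  1.47 -0.04  1.74  1.9 ]
```

View pics/pol9.png

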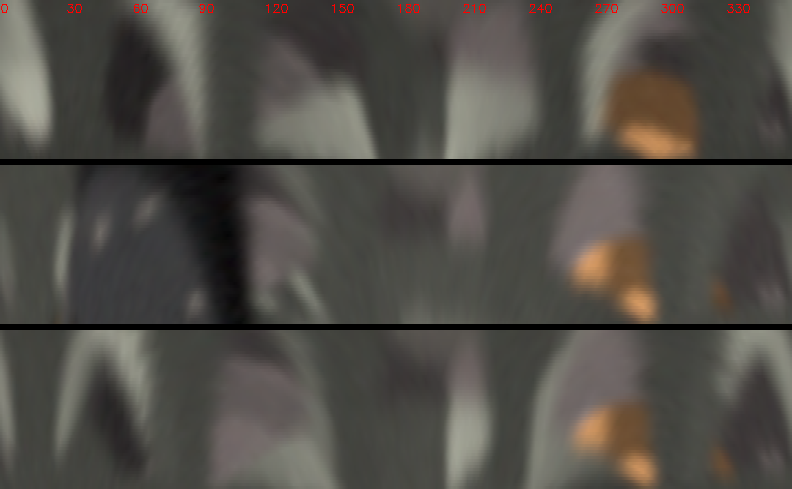

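View pics/s9.png

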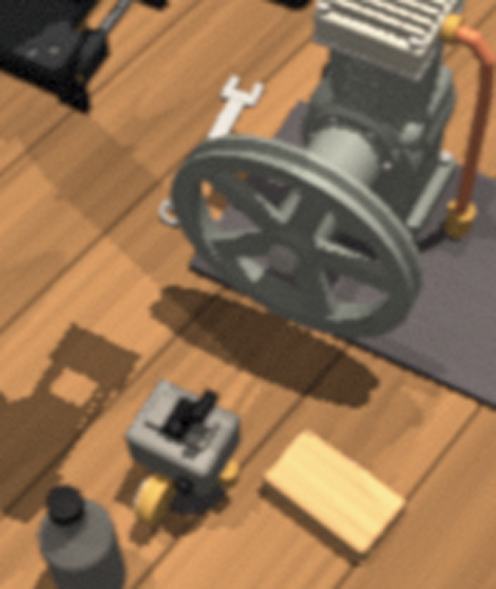

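Run:
```python
from h import *
# spoke model fit: sharp edges; show enlarged rectified front views
K,T=cam("scene")
def rect(img,N=260):
    u=np.linspace(-.12,.12,N);m=np.zeros((N,N,2),np.float32)
    for i in range(N):
        for j in range(N):
            m[i,j]=proj("scene",AX+Rp@[u[j],-.0025,-u[i]])
    return cv2.remap(img,m[...,0],m[...,1],cv2.INTER_CUBIC)
ims=[rect(cv2.imread(f"pics/{f}.png")) for f in("scene0","full7","full9")]
v=np.hstack(ims);v=(255*(v/255.)**.6).astype('uint8')
cv2.imwrite("pics/rect.png",v)
```

```text
(no output)
```

View pics/rect.png

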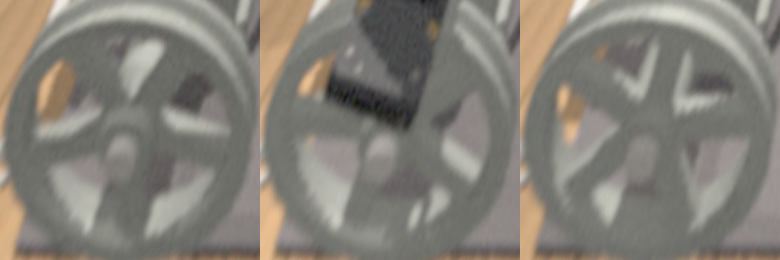

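Run:
```python
from h import *
r=np.arange(40,93)[:,None];A=np.arange(360)[None]
for f in("scene0","full7","full8","full9"):
    p=cv2.cvtColor(polar(cv2.imread(f"pics/{f}.png")),cv2.COLOR_BGR2LAB).astype(float)
    if f in("full7","full8"): ok=(A>115)&(A<345)
    else: ok=A>=0
    sel=[]
    for o in np.arange(0,72,.5):
        d=(A-o+36)%72-36
        lat=r*np.sin(np.deg2rad(d))
        m=(abs(lat)<10)&(r>52)&(r<88)&ok
        sel.append(np.median(np.linalg.norm(p[m]-np.median(p[m],0),axis=1)) + np.mean(np.linalg.norm(p[m]-np.median(p[m],0),axis=1)))
    sel=np.array(sel);i=np.argsort(sel)[:6];print(f,i*.5,sel[i].round(1))
```

```text
scene0 [36.5 37.  36.  35.5 37.5 38. ] [4.  4.  4.  4.1 4.2 4.3]
full7 [58.5 58.  59.  57.5 59.5 57. ] [6.9 6.9 6.9 7.1 7.2 7.3]
full8 [17.  18.  17.5 18.5 19.  16.5] [3.3 3.3 3.3 3.3 3.4 3.4]
full9 [16.  15.5 16.5 15.  17.  14.5] [4.  4.1 4.1 4.2 4.3 4.5]
```

```bash
python3 -m handwheel '[{"xyz":[0,0,0],"angular":[0,0,0]},{"xyz":[0,0,0],"angular":[0,0,0]}]'
python3 - <<'E'
from h import *
r=np.arange(40,93)[:,None];A=np.arange(360)[None]
p=cv2.cvtColor(polar(get_image("scene")["pixels"]),cv2.COLOR_BGR2LAB).astype(float)
sel=[]
for o in np.arange(0,72,.5):
    lat=r*np.sin(np.deg2rad((A-o+36)%72-36));m=(abs(lat)<10)&(r>52)&(r<88)
    q=np.linalg.norm(p[m]-np.median(p[m],0),axis=1);sel.append(np.median(q)+q.mean())
print(np.argmin(sel)*.5);rep()
print(close_job())
E
```

```text
time: 21.68
position: [0.482, -0.0743, 0.4145]
tool_rot: [-1.297, 1.081, 1.409]
ft_force: [-1.0, 0.4, -0.2]
grip_width: 0.998
16.0
t 21.78 pos [ 0.482  -0.0743  0.4144] pumpframe(mm) [-87.4 -67.5 264.4] F [0.3 0.7 0.4] g 1.003
 toolx [-0.036  0.058 -0.998] toolz [-0.202  0.977  0.064] rot needed deg [-3.3 -2.  -0.8] q [-0.24 -0.03  0.37  1.47 -0.04  1.74  1.9 ]
the job is handed in; nothing more can be done
None
```

I pushed the toggle over to its OFF stop, turned the flywheel over the top of its compression stroke, let go and backed the hand clear. The job was handed in at about 22 s; no verdict came back.

- **Toggle:** it hit a hard stop at about 25 N, well under the 60 N limit. The pictures afterwards show it leaning away at about the full 0.5 rad.
- **Flywheel:** this took three pinched strokes. On the second I felt compression build but was running out of wrist travel. I eased the wheel back by hand about 21° to roughly where compression began, regripped and took it over the top. The rim force read up to 29 N, more than the 10 to 20 N given. I put the excess down to the wrist resisting the tilt. It then fell to about 4 N, and I went on 10 to 15° before letting go.
- **Rest position:** I estimate 9 to 16° (0.16 to 0.28 rad) past the top. This comes from the force drop and the hand's travel, not a direct measurement.
- **Last checks:** spoke angles in the pictures matched the hand's travel to within about 2°, so the grip did not slip. Two pictures after release gave the same spoke angle; it read about 1.5° lower than just before release, which is within measuring error. The hand was clear with no force on it. The bottle, spanner and block looked undisturbed in the last picture, though I did not measure them.
- **Close call:** the sixth arm joint read 2.05 rad, right at its range limit, for a moment while backing off. I moved it away at once.

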